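# Copy a fire-brick corner to the mitre jig with a bevel

### The job

Copy the angle of the fire-brick corner to the mitre jig: lay the bevel's stock flat along the long brick's straight side with its blade hooked over the far end, draw it gently along until the corner sits right up in the crook of the bevel and the blade lies flat on the slanted brick, and press the red lock down there fully. Then take the bevel to the aluminium jig, lay its stock flat along the rail in the same way and draw it gently along until the blade has swung the blue fence round to the angle and sits right up on the rail's corner; let go and leave the bevel standing there. Move the fence only with the bevel, never push hard on bricks or jig, and leave the other things on the bench alone.

Things in the scene. Friction and masses are not known exactly. Their poses are not given: they have to be found in the camera images.
- bevel: Bevel gauge, loose, 0.46 kg. Wooden stock: bar 120 (x) by 22 (y) by 26 high, on the bench, with a handle block 26 (x) by 22 (y) on it, up to 80 mm height, centred at x -80, y 11; grip it across y. Origin: at bench level on the pivot line, i.e. the stock's vertical edge at its +x end and inner (-y) side; the stock spans x -120 to 0, y 0 to 22; its inner face is y = 0.
- grip (a point): Point in the middle of the handle block at 62 mm height, a good height to grip: fingertips then clear the 24 mm high bricks and rail. Axes as bevel.
- pivot (a point): The crook of the bevel: its pivot line at 24 mm height, where the inner faces of stock and blade meet at any angle. When the corner of brick or rail reaches it, drawing on meets a hard stop; exactly then the blade is flat on the slanted brick (or the fence flat on the locked blade).
- blade (a joint): Inner angle (rad) between stock and steel blade (75 long, 6 thick, 3 to 20 mm above the bench). Turns under 0.035 N m and stays. The blade's inner face runs from the pivot line, turned by this angle counter-clockwise from above from the stock's -x direction (1.57: points to bevel -y). It starts less open than the brick corner; drawing the bevel to its -x along the brick opens it by its tip.
- lock (a joint): Press travel (m) of the red lock button: 0 = up (blade free), 0.006 to 0.007 = down (blade clamped, holds over 0.1 N m). It takes 6 to 8 N down over its whole travel, then meets its stop, and stays where it is left.
- lock_top (a point): Centre of the red button's top: 22 across, 18 high on the stock, at bevel x -24, y +11, top 44.5 mm above the bench when up, about 38 when down.
- weight_a: Small brass weight, 30 (x) by 16 by 8, lying on top of the long fire-brick slab, exactly parallel to it but only roughly placed; origin under its centre. The slab (fixed, 140 by 70 by 24 high) has its corner edge at x +70, y +35 of the weight, give or take 8 mm in x and 6 mm in y; from there it runs 140 to -x and 70 to -y. The stock belongs on its +y side face, outside.
- weight_b: Small dark steel weight, 30 (x) by 16 by 8, lying on the second, slanted slab (fixed, 95 by 60, 24 high), exactly parallel to its slanted face but only roughly placed. That face starts at the same corner edge and runs 95 mm from it along the weight's -x. Its yaw relative to weight_a is the corner's inner angle, 1.75 to 2.15 rad, counted like joint blade.
- rail: Fixed aluminium rail of the mitre jig: 140 (x) by 40 (y) by 24 high, bolted to the bench, always parallel to the long fire-brick slab. Origin: at bench level at its corner edge, under the fence's hinge; it spans x -140 to 0, y -40 to 0; the stock belongs on its side face y = 0, outside (at +y).
- fence (a joint): Inner angle (rad) between rail and the blue fence, counted like blade. The fence is 100 long, 10 thick, 24 high, hinged at the rail's origin, turns under about 0.05 N m and stays where it is left. It starts more open (2.4 to 2.6) than the corner and must end at the corner's angle.
- blade_tip (a point): Far end of the blade's inner face, 75 mm from the pivot line, at 19 mm height; its own -x points from the pivot along the blade.
- crucible: White ceramic bowl, 64 across, 35 high; leave alone.
- flux_jar: Amber jar with black cap, 48 across, 60 high; leave alone.
- scriber: Scriber with orange handle, 160 long, lying near the robot; leave alone.
- mallet: Hammer, 220 long, lying; leave alone.
- ring_stick: Steel ring stand: disc foot 56 across, tapered post 110 high; leave alone.
- bangle: Copper bangle, 68 across, 10 high; leave alone.
- fence_tip (a point): Far end of the fence's outer face, 100 mm from its hinge, at the top edge (24 mm); its own -x points from the hinge along the fence, whose outer face is the plane y = 0 (fence at +y).
Mind the look-alikes: they are no part of the job. Of the things that look like the bevel, the smaller one is meant.

How it is judged:
On the way, in this order (a step that is already met when the one before it is completed fails the run):
1. unlocked, the bevel is set to the brick corner: stock and blade each within 1.5 degrees of their faces, crook within 4 mm of the corner along and across the stock (angle between the x axis of bevel and the x axis of weight_a, either way round below 0.026 rad and angle between the x axis of blade_tip and the x axis of weight_b, either way round below 0.026 rad and x of brick_c0 in the frame of bevel between -0.074 and -0.066 m and y of brick_c0 in the frame of bevel between -0.039 and -0.031 m and value of joint lock below 0.002 m), for 0.2 s.
2. the lock is pressed down with the bevel still at the corner (crook within 6 mm along and across, blade within 1.7 degrees of the slanted face) (value of joint lock above 0.0048 m and angle between the x axis of blade_tip and the x axis of weight_b, either way round below 0.03 rad and x of brick_c0 in the frame of bevel between -0.076 and -0.064 m and y of brick_c0 in the frame of bevel between -0.041 and -0.029 m), for 0.2 s.
3. the bevel is seated on the jig: crook within 5 mm of the rail's corner, fence within 2 degrees of the brick corner's angle (horizontal distance between pivot and rail below 0.005 m and angle between the x axis of fence_tip and the x axis of weight_b, either way round below 0.035 rad), for 0.2 s.
At the end, for the whole second after the job is handed in: The blue fence stands at the fire-brick corner's angle within 2 degrees; the bevel, locked, stands upright and at rest on the bench at the jig with its crook within 10 mm of the rail's corner, released (angle between the x axis of fence_tip and the x axis of weight_b, either way round below 0.035 rad and value of joint lock above 0.0048 m and horizontal distance between pivot and rail below 0.01 m and angle between bevel's own z axis and vertical below 0.05 rad and height (world z) of bevel below 0.003 m and linear speed of bevel below 0.01 m/s and velocity of joint fence below 0.02 rad/s); the robot touches nothing.
It fails at once if the bevel or robot is pressed on the fire bricks with more than 25 N (contact force between anything else and brick_c0 above 25 N or contact force between anything else and slant_c0 above 25 N).
It fails at once if the bevel or robot is pressed on the jig with more than 25 N (contact force between anything else and rail above 25 N).
It fails at once if the robot touches the fence itself (contact force between any of the fingers, the arm and fence_c0 above 1 N).
It fails at once if another thing on the bench is moved more than 20 mm (distance of any of crucible, flux_jar, scriber, mallet, ring_stick, bangle from where it was at the start of the episode above 0.02 m).
It also fails if it takes over 72 s, if anything falls off the work surface, if the arm or the gripper's body presses on something with over 40 N, if the wrist force passes 120 N, or if a joint passes its speed limit or range.

### The arm

A 7-joint arm with a two-finger parallel gripper is mounted at the origin on the work surface. World frame = base frame: x ahead of the robot, y to its left, z up, the work surface at z = 0. Lengths are in m, angles in rad, forces in N, time in s.
With the tool pointing down it reaches from about 0.425 to 0.925 m from the base axis. Payload 6.8 kg.
Tool frame: the origin (TCP) lies at the very end of the fingers, on their centre line; the grasp point (between the pads) lies 19 mm behind it; z points along the fingers, x is the direction in which the jaws open and shut, and the axes are right-handed (so a half turn about z gives the same grasp; the last joint's range is limited). The gripper opens to 85 mm and grips with 20 to 120 N. Pads are 22 mm wide; open, the fingers measure 114 mm over their backs; the gripper's body (76 mm by 85 mm) begins 54 mm behind the grasp point. The pads swing forward as they close: fully open they stand 13 mm farther back than shut.
Start: joints at [-1.445, 0.477, 0.022, 1.555, -0.011, 1.109, -0.083], TCP at [0.156, 0.657, 0.231] pointing down, gripper open.
Joint ranges: [-2.96, 2.96], [-0.34, 2.1], [-1.41, 1.46], [0.24, 2.44], [-1.37, 4.51], [0.17, 1.92], [-2.96, 2.96]. Speed limits (rad/s): [2.39, 2.39, 3.14, 3.14, 3.14, 3.14, 3.14].

### API

Orientations are given as a rotation vector (axis times angle).
In Python, from bench import * gives the robot as it stands.
- The arm moves only by the tool servo_tool, never from a script. Its argument "increments" is one flat list of numbers, 7 for each row, row after row: the shift along the tool's x, y, z in mm, then the turn, a rotation vector about the tool's x, y, z in rad, then the finger opening in mm, from 0 to 85.4. In form: [tx, ty, tz, wx, wy, wz, fingers, tx, ty, tz, wx, wy, wz, fingers, ...]. A call has exactly 8 rows; each row shifts and turns the commanded pose from where the row before left it, along the tool's axes as they then stand; what a row does not reach is not made up. A row lasts 1/8 s, in which the tool goes at most 62.5 mm and 10.7 degrees, less where a joint would pass 70% of its speed; a pose out of reach is approached as far as the arm can. A call is refused whole if a number of a shift passes 62.5 or a number of a turn 0.188, either way. A call with a gripper value outside its range is refused whole. The fingers move at their own pace and stop on an object; "squeeze" is the grip in N (left out, the last holds). Time passes only in rows, so rows that do not move let the fingers close, or fill a call up. It gives the time, the measured TCP pose, the force and the opening at its end, in the units of the state.
- get_obs(): the state, without advancing time (a new reading comes with each control period).
- grab_frame(name): name is "scene" or "top" or "wrist"; returns (picture, depth): 400x640x3 uint8, red, green, blue; 400x640 float32, m along the optical axis (not along the pixel's ray), 0 where there is no reading.
- calibration(name): a dict with "fx", "fy", "cx", "cy" (pixels), "eye" and "orientation" of the camera in the world; the wrist camera has in their place "T_tool_cam" (4x4, takes a point from camera to tool coordinates, whose origin is the TCP and whose axes are the tool frame's). Camera axes: x right, y up, looking along -z (the intrinsics and any distortion apply to the point x, -y, -z); pixel columns grow to the right and rows downward; lengths in m; the calibration is good to about 2 mm. A picture is of the moment at which its call begins: read the wrist's pose just before it. calibration takes no time and is no camera call.
- hand_in(): hands the job in, once; it reports no verdict.
The state is a dict: "clock": time; "joints": joint angles; "qvel": joint speeds; "tau": joint torques, N m; "tcp_pos": TCP position; "orientation": TCP orientation; "contact_force": force on the tool from outside, world axes, zero at the start; "moment": the same for the moment, N m; "grip_width": finger opening in m.
Only numpy, scipy, OpenCV 4.12 (cv2) and the standard library are available. Lean on these libraries where they do the work, as an engineer would, in place of code of your own. Each camera call takes 0.05 s, during which the arm holds its last target.

## Working session

There is one attempt and no reset: what is moved stays moved. The work goes in short steps, Python scripts to look and compute and a tool call to move; the robot and the scene stay as the last step left them, time stands still between calls to the robot, and variables do not carry over. Pictures are saved under pics/ and viewed, and the job is handed in when it is done.

Besides the shell and the picture viewer there is one more tool, called after "Request:" as name(argument=value, ...), one argument or row to a line, values as JSON. servo_tool: Moves the arm, as the interface text tells. Its arguments: {"type":"object","properties":{"increments":{"type":"array","items":{"type":"number"}},"squeeze":{"type":"number"}},"required":["increments"]}

```bash
mkdir -p pics; ls; cat > h.py <<'E'
from bench import *
import numpy as np, cv2
from scipy.spatial.transform import Rotation as R
def save(n,img,f=None): cv2.imwrite('pics/'+n,cv2.cvtColor(img,cv2.COLOR_RGB2BGR))
E
python3 - <<'E'
from h import *
o=get_obs();print(o)
for n in ["scene","top","wrist"]:
    p,d=grab_frame(n);save(n+'0.png',p);np.savez(n+'0.npz',p=p,d=d);print(n,calibration(n))
E
```

```text
pics
{'clock': 0.0, 'joints': array([-1.44511562,  0.47780887,  0.02234171,  1.55644078, -0.01151107,
        1.10931048, -0.08309964]), 'qvel': array([ 7.95219205e-04, -6.49383852e-04,  9.19130881e-04, -7.71900909e-04,
       -1.66068124e-03,  9.92273894e-05, -5.07578259e-04]), 'tau': array([ 8.26536348e-05, -5.96450329e+01,  1.60799358e+00, -2.81199592e+01,
        1.24835011e-02,  9.56367032e-03,  4.13978611e-06]), 'tcp_pos': array([0.15624396, 0.6560601 , 0.23032439]), 'orientation': array([ 2.46436978e+00,  1.94645967e+00, -2.13622932e-03]), 'contact_force': array([-0.54798173,  0.52952079,  0.89922568]), 'moment': array([ 0.01816554,  0.01909398, -0.01450259]), 'grip_width': 0.08536704403580107}
scene {'fx': 465.2127683431313, 'fy': 465.2127683431313, 'cx': 311.35191507791325, 'cy': 198.2604418850855, 'eye': array([0.93606995, 0.54562393, 1.11492045]), 'orientation': array([0.24822857, 0.69483627, 2.36992226])}
top {'fx': 383.5119204971129, 'fy': 383.5119204971129, 'cx': 316.3485045730644, 'cy': 196.78474842072853, 'eye': array([ 0.41285175, -0.00233017,  1.30358785]), 'orientation': array([ 0.08264213, -0.06239337, -1.55522588])}
wrist {'fx': 307.6179736264936, 'fy': 307.6179736264936, 'cx': 322.94898183108495, 'cy': 200.1450169956104, 'T_tool_cam': array([[ 9.99998422e-01,  1.16689565e-03, -1.33928376e-03,
         1.16601769e-03],
       [ 7.69779758e-04, -9.64167243e-01, -2.65294053e-01,
        -6.70370605e-02],
       [-1.60086400e-03,  2.65292603e-01, -9.64166620e-01,
        -1.42429601e-01],
       [ 0.00000000e+00,  0.00000000e+00,  0.00000000e+00,
         1.00000000e+00]])}
```

View pics/scene0.png

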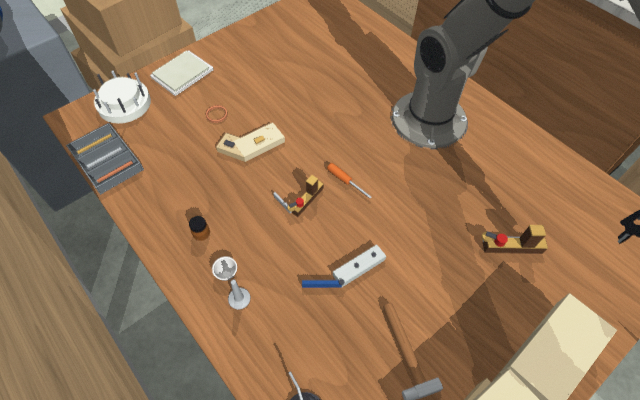

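View pics/top0.png

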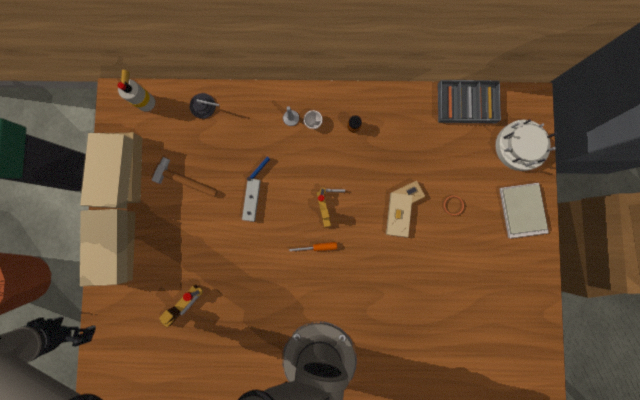

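View pics/wrist0.png

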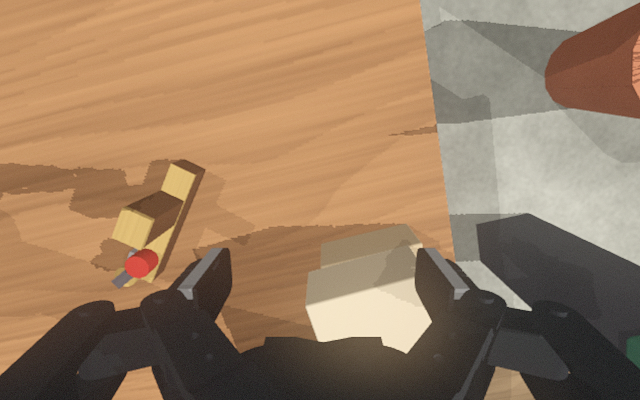

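```bash
cat >> h.py <<'E'
def cam(n):
    c=calibration(n); return c
def world(n,u,v,d=None,z=None,c=None):
    "pixel to world by depth d (m along axis) or plane z"
    c=c or calibration(n)
    r=np.array([(u-c['cx'])/c['fx'],-(v-c['cy'])/c['fy'],-1.0])
    Rm=R.from_rotvec(c['orientation']).as_matrix(); e=np.array(c['eye'])
    rw=Rm@r
    if d is not None: return e+rw*d
    return e+rw*((z-e[2])/rw[2])
def wristcam(o):
    T=np.eye(4);T[:3,:3]=R.from_rotvec(o['orientation']).as_matrix();T[:3,3]=o['tcp_pos']
    c=calibration('wrist');M=T@c['T_tool_cam'];c=dict(c);c['eye']=M[:3,3];c['orientation']=R.from_matrix(M[:3,:3]).as_rotvec();return c
E
python3 - <<'E'
from h import *
z=np.load('top0.npz');p=z['p'];d=z['d']
c=calibration('top')
for u,v in [(323,205),(327,222),(320,198),(183,305),(400,225),(398,213),(411,191),(252,205),(262,165),(300,300)]:
    print((u,v),world('top',u,v,d=d[v,u],c=c).round(3))
a=cv2.resize(p[150:250,230:430],None,fx=4,fy=4,interpolation=cv2.INTER_CUBIC);save('crop_top.png',a)
a=cv2.resize(p[270:340,140:240],None,fx=4,fy=4,interpolation=cv2.INTER_CUBIC);save('crop_big.png',a)
p=np.load('scene0.npz')['p']
a=cv2.resize(p[110:300,200:400],None,fx=3,fy=3,interpolation=cv2.INTER_CUBIC);save('crop_sc.png',a)
E
```

```text
(323, 205) [ 0.504 -0.008  0.026]
(327, 222) [ 0.448 -0.022  0.024]
(320, 198) [0.526 0.003 0.041]
(183, 305) [0.171 0.443 0.037]
(400, 225) [ 0.441 -0.263  0.027]
(398, 213) [ 0.481 -0.256  0.03 ]
(411, 191) [ 0.554 -0.299  0.036]
(252, 205) [0.501 0.231 0.022]
(262, 165) [0.636 0.2   0.027]
(300, 300) [ 0.187  0.065 -0.   ]
```

View pics/crop_top.png

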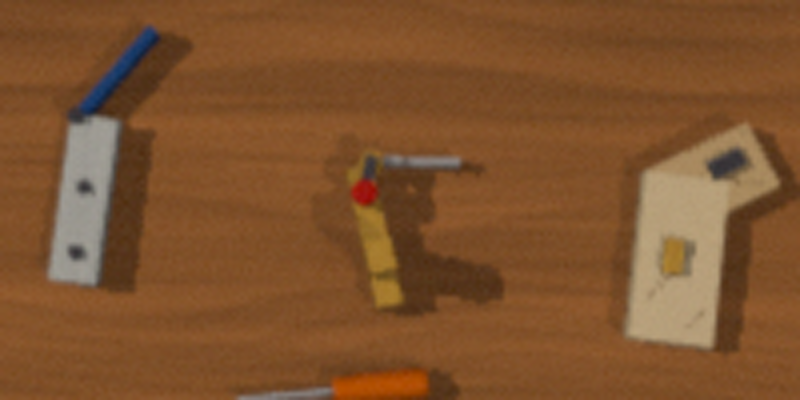

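View pics/crop_sc.png

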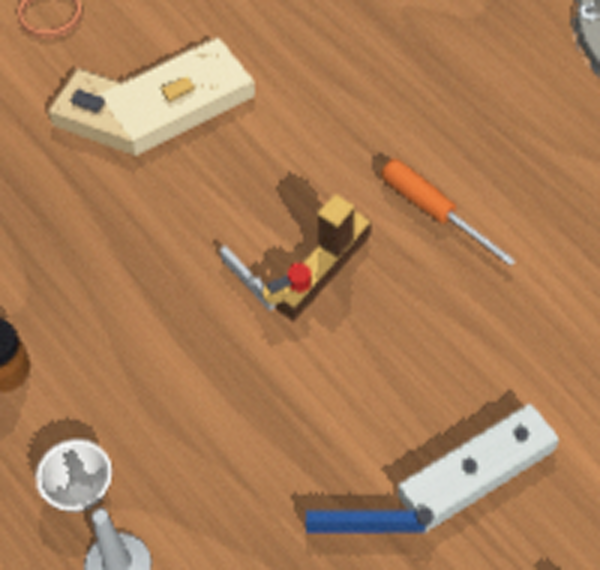

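View pics/crop_big.png

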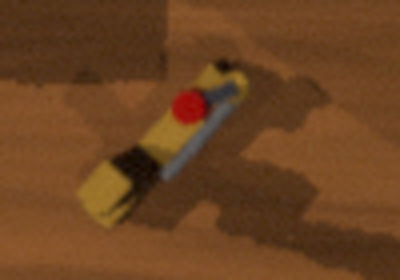

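Two things look like the bevel: the one at top-view (323,205), with a stock about 38 px or 120 mm long, and the one at (183,305), about 50 px or 165 mm long. The central one matches the given 120 mm and is the smaller. The crops also confirm the rail and fence at (252,200), and the bricks at (400,215) with the brass and dark weights on top.

```bash
python3 - <<'E'
from h import *
p=np.load('top0.npz')['p'];c=calibration('top')
hsv=cv2.cvtColor(p,cv2.COLOR_RGB2HSV)
def blobs(m,roi,z,name,amin=20):
    mm=np.zeros_like(m);x0,y0,x1,y1=roi;mm[y0:y1,x0:x1]=m[y0:y1,x0:x1]
    cs,_=cv2.findContours(mm,cv2.RETR_EXTERNAL,cv2.CHAIN_APPROX_NONE)
    for k in cs:
        if cv2.contourArea(k)<amin: continue
        w=np.array([world('top',u,v,z=z,c=c)[:2] for u,v in k[:,0]],np.float32)
        r=cv2.minAreaRect(w*1000);print(name,np.round(r[0],1),np.round(r[1],1),round(r[2],1),cv2.boxPoints(r).round(0).tolist())
H,S,V=cv2.split(hsv)
u8=lambda b:(b*255).astype(np.uint8)
blobs(u8((S<50)&(V>110)),(235,170,270,230),.024,'rail')
blobs(u8((H>100)&(H<125)&(S>120)),(235,145,280,190),.024,'fence')
blobs(u8(((H<6)|(H>174))&(S>180)&(V>110)),(300,180,345,235),.0445,'red',8)
blobs(u8((S<75)&(V>110)),(315,180,360,200),.02,'blade')
blobs(u8((H>15)&(S<115)&(V>140)),(370,170,440,245),.024,'brick')
blobs(u8((H>18)&(H<32)&(S>150)&(V>100)),(305,180,345,235),.026,'wood')
E
```

```text
rail [520.2 235.9] [ 39.9 139.2] 83.7 [[449.0, 224.0], [587.0, 208.0], [592.0, 248.0], [453.0, 263.0]]
fence [627.5 209.5] [10.5 88.3] 50.6 [[590.0, 233.0], [658.0, 177.0], [665.0, 186.0], [597.0, 242.0]]
red [ 5.274e+02 -5.000e-01] [16.4 16.4] 45.9 [[516.0, -1.0], [528.0, -12.0], [539.0, -0.0], [527.0, 11.0]]
brick [ 499.  -269.6] [101.1 197.3] 68.4 [[389.0, -280.0], [572.0, -353.0], [609.0, -259.0], [426.0, -186.0]]
wood [476.2 -12.9] [82.1 20.4] 13.6 [[434.0, -13.0], [439.0, -32.0], [519.0, -13.0], [514.0, 7.0]]
```

```bash
cat >> h.py <<'E'
def tyaw(o):
    "bevel-style yaw: tool x = bevel +y"
    M=R.from_rotvec(o['orientation']).as_matrix(); return np.arctan2(-M[0,0],M[1,0])
def plan(tgt,yaw,n=8,o=None):
    "n equal rows to target pos (m) & yaw, tool down; prints rows (tool axes)"
    o=o or get_obs();M=R.from_rotvec(o['orientation']).as_matrix()
    p=np.array(o['tcp_pos']);y=tyaw(o)
    x=np.array([-np.sin(yaw),np.cos(yaw),0]);G=np.c_[x,np.cross([0,0,-1],x),[0,0,-1]]
    rv=R.from_matrix(M.T@G).as_rotvec();step=(np.array(tgt)-p)*1000/n
    print('now',p.round(4),'yaw',round(y,4),'rot total',rv.round(4),'shift total world mm',((np.array(tgt)-p)*1000).round(1))
    for i in range(n):
        Mi=M@R.from_rotvec(rv*(i/n)).as_matrix()
        print((Mi.T@step).round(1).tolist(),(rv/n).round(4).tolist())
E
python3 -c "
from h import *
plan([.48,.235,.25],-.111,10)"
```

```text
now [0.1563 0.6562 0.2305] yaw -0.2338 rot total [-0.      0.0015 -0.1228] shift total world mm [ 323.7 -421.2   19.5]
[-33.5, 41.2, -1.9] [-0.0, 0.0001, -0.0123]
[-34.0, 40.8, -1.9] [-0.0, 0.0001, -0.0123]
[-34.5, 40.4, -1.9] [-0.0, 0.0001, -0.0123]
[-35.0, 40.0, -1.9] [-0.0, 0.0001, -0.0123]
[-35.5, 39.6, -1.9] [-0.0, 0.0001, -0.0123]
[-35.9, 39.1, -1.9] [-0.0, 0.0001, -0.0123]
[-36.4, 38.7, -1.9] [-0.0, 0.0001, -0.0123]
[-36.9, 38.2, -1.9] [-0.0, 0.0001, -0.0123]
[-37.4, 37.8, -1.9] [-0.0, 0.0001, -0.0123]
[-37.8, 37.3, -1.9] [-0.0, 0.0001, -0.0123]
```

Request:
servo_tool(
  increments=[-42,51,-3,0,0,-0.015,85,-43,50.5,-3,0,0,-0.015,85,-43.5,50,-3,0,0,-0.015,85,-44,49.5,-3,0,0,-0.015,85,-45,49,-2,0,0,-0.015,85,-45.5,48.5,-2,0,0,-0.015,85,-46,48,-2,0,0,-0.016,85,-46.5,47,-2,0,0,-0.016,85],
)

```text
clock: 1.15
tcp_pos: [0.4615, 0.2586, 0.2503]
orientation: [-2.341, -2.095, -0.0]
contact_force: [0.8, 0.2, -0.6]
grip_width: 0.0849
```

```bash
python3 -c "
from h import *
o=get_obs();print(o['tcp_pos'],tyaw(o),np.abs(o['qvel']).max())
p,d=grab_frame('wrist');save('w1.png',p);np.savez('w1.npz',p=p,d=d,**{k:o[k] for k in('tcp_pos','orientation')})
print(get_obs()['tcp_pos'])
"
```

```text
[0.46154941 0.25864706 0.25026209] -0.11107466329478824 1.1606372821040194
[0.46724399 0.24980683 0.25077073]
```

View pics/w1.png

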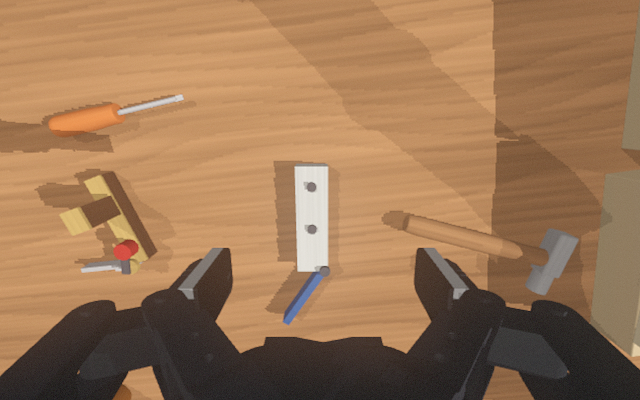

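Request:
servo_tool(
  increments=[0,0,0,0,0,0,85,0,0,0,0,0,0,85,0,0,0,0,0,0,85,0,0,0,0,0,0,85,0,0,0,0,0,0,85,0,0,0,0,0,0,85,0,0,0,0,0,0,85,0,0,0,0,0,0,85],
)

```text
clock: 2.2
tcp_pos: [0.4607, 0.2604, 0.2502]
orientation: [-2.342, -2.094, -0.0]
contact_force: [-0.0, 0.0, -0.1]
grip_width: 0.085
```

```bash
cat >> h.py <<'E'
def shot(n):
    o=get_obs();p,d=grab_frame('wrist');save(n+'.png',p);np.savez(n+'.npz',p=p,d=d,tcp_pos=o['tcp_pos'],orientation=o['orientation'])
    print(o['clock'],o['tcp_pos'].round(4),round(tyaw(o),4),'qv',np.abs(o['qvel']).max().round(3),'F',o['contact_force'].round(1),'g',o['grip_width'].round(4)); return o,p,d
def rects(p,m,roi,z,c,name,amin=20):
    mm=np.zeros(m.shape,np.uint8);x0,y0,x1,y1=roi;mm[y0:y1,x0:x1]=m[y0:y1,x0:x1]*255
    cs,_=cv2.findContours(mm,cv2.RETR_EXTERNAL,cv2.CHAIN_APPROX_NONE)
    for k in cs:
        if cv2.contourArea(k)<amin: continue
        w=np.array([world('',u,v,z=z,c=c)[:2] for u,v in k[:,0]],np.float32)
        r=cv2.minAreaRect(w*1000)
        b=cv2.boxPoints(r); e=b[1]-b[0]; f=b[2]-b[1]; e=e if np.linalg.norm(e)>np.linalg.norm(f) else f
        a=np.arctan2(e[1],e[0]); a=(a+np.pi/2)%np.pi-np.pi/2
        print(name,'c',np.round(r[0],1),'size',np.round(r[1],1),'longyaw',a.round(4),b.round(1).tolist())
E
python3 -c "
from h import *
o,p,d=shot('w2');c=wristcam(o)
H,S,V=cv2.split(cv2.cvtColor(p,cv2.COLOR_RGB2HSV))
rects(p,(S<60)&(V>140),(280,150,345,280),.024,c,'rail')
rects(p,(H>100)&(H<125)&(S>120),(270,250,345,340),.024,c,'fence')
rects(p,((H<6)|(H>174))&(S>180)&(V>110),(30,150,200,290),.0445,c,'red')
"
```

```text
Traceback (most recent call last):
  File "h.py", line 33, in shot
    print(o['clock'],o['tcp_pos'].round(4),round(tyaw(o),4),'qv',np.abs(o['qvel']).max().round(3),'F',o['contact_force'].round(1),'g',o['grip_width'].round(4)); return o,p,d
                                                                                                                                      ^^^^^^^^^^^^^^^^^^^^^
AttributeError: 'float' object has no attribute 'round'
```

View pics/w2.png

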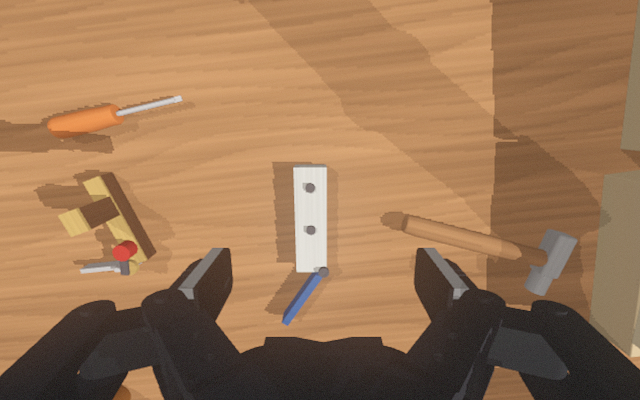

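```bash
sed -i "s/o\['grip_width'\].round(4)/round(float(o['grip_width']),4)/" h.py
cat > w2.py <<'E'
from h import *
import sys
z=np.load('w2.npz');c=wristcam(z);p=z['p']
H,S,V=cv2.split(cv2.cvtColor(p,cv2.COLOR_RGB2HSV))
rects(p,(S<60)&(V>140),(280,150,345,280),.024,c,'rail')
rects(p,(H>100)&(H<125)&(S>120),(270,250,345,340),.024,c,'fence')
rects(p,((H<6)|(H>174))&(S>180)&(V>110),(30,150,200,290),.0445,c,'red')
m=((S<60)&(V>140));print(p[165:170,310].tolist(),p[268:276,310].tolist(),p[220,325:332].tolist())
a=cv2.resize(p[150:340,40:360],None,fx=2.5,fy=2.5,interpolation=cv2.INTER_CUBIC);save('w2c.png',a)
E
python3 w2.py
```

```text
rail c [520.8 238.9] size [ 40.2 143. ] longyaw -0.11 [[447.5, 226.8000030517578], [589.5999755859375, 211.10000610351562], [594.0, 251.0], [452.0, 266.79998779296875]]
[[145, 137, 129], [154, 146, 138], [196, 191, 184], [229, 225, 217], [225, 222, 214]] [[227, 225, 217], [227, 226, 218], [229, 227, 220], [220, 216, 207], [185, 163, 139], [154, 114, 83], [133, 107, 93], [111, 98, 107]] [[226, 223, 217], [211, 198, 185], [187, 150, 115], [178, 136, 95], [182, 139, 100], [181, 136, 99], [182, 139, 100]]
```

View pics/w2c.png

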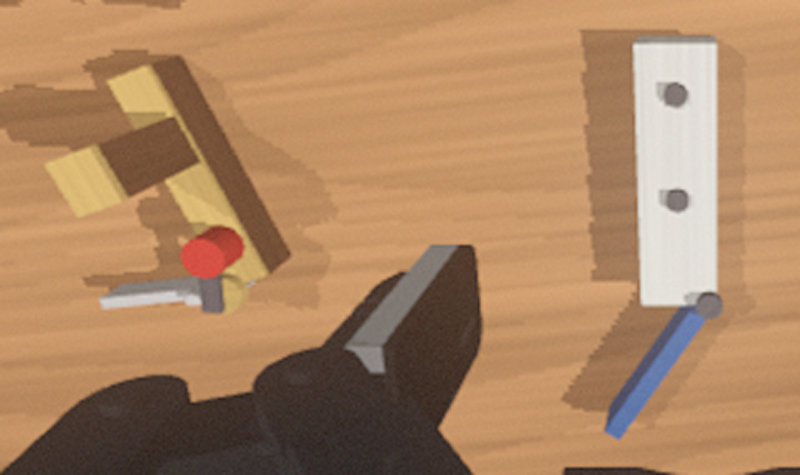

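Request:
servo_tool(
  increments=[-47,17,0,0,0,0,85,-47,17,0,0,0,0,85,-47,17,0,0,0,0,85,-47,17,0,0,0,0,85,-47,17,0,0,0,0,85,-47,17,0,0,0,0,85,-47,17,0,0,0,0,85,-47,17,0,0,0,0,85],
)

```text
clock: 3.25
tcp_pos: [0.5542, -0.1299, 0.2503]
orientation: [2.342, 2.094, 0.001]
contact_force: [0.3, 0.0, 1.0]
grip_width: 0.0847
```

Request:
servo_tool(
  increments=[0,0,0,0,0,0,85,0,0,0,0,0,0,85,0,0,0,0,0,0,85,0,0,0,0,0,0,85,0,0,0,0,0,0,85,0,0,0,0,0,0,85,0,0,0,0,0,0,85,0,0,0,0,0,0,85],
)

```text
clock: 4.25
tcp_pos: [0.5539, -0.1284, 0.2501]
orientation: [-2.342, -2.094, -0.0]
contact_force: [-0.1, 0.5, 1.0]
grip_width: 0.0853
```

```bash
python3 -c "
from h import *
o,p,d=shot('w3')
a=cv2.resize(p[60:340,100:560],None,fx=1.7,fy=1.7,interpolation=cv2.INTER_CUBIC);save('w3c.png',a)"
```

```text
4.25 [ 0.5539 -0.1284  0.2501] -0.1119 qv 0.002 F [-0.1  0.5  1. ] g 0.0853
```

View pics/w3c.png

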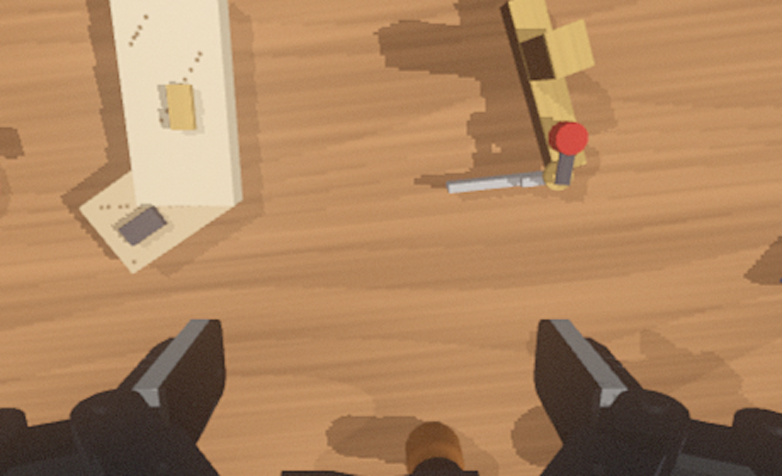

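```bash
python3 -c "
from h import *
p=np.load('w3.npz')['p']
a=cv2.resize(p[150:225,140:250],None,fx=7,fy=7,interpolation=cv2.INTER_CUBIC);save('w3d.png',a)
a=cv2.resize(p[50:180,340:470],None,fx=4.6,fy=4.6,interpolation=cv2.INTER_CUBIC);save('w3e.png',a)"
```

```text
(no output)
```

View pics/w3d.png

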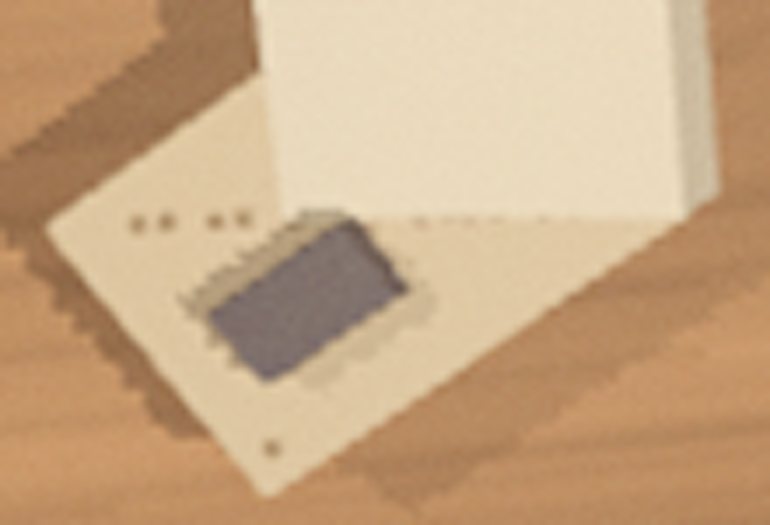

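View pics/w3e.png

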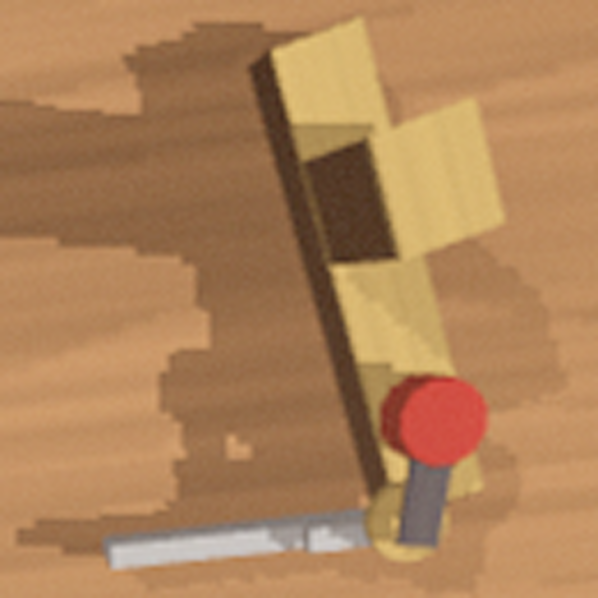

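```bash
python3 -c "
from h import *
z=np.load('w3.npz');c=wristcam(z)
W=lambda u,v,h:world('',u,v,z=h,c=c)[:2]*1000
k=W(238.1,181.1,.024);s=W(177.9,221,.024)
print('corner',k,'slant end',s,np.linalg.norm(s-k),'slant dir',np.arctan2(*(s-k)[::-1]))
f=lambda x,y:(140+x/7,150+y/7)
# brick right edge fit in full image
g=lambda x,y:(340+x/4.6,50+y/4.6)
h=[W(*g(*q),.08) for q in[(380,135),(475,97),(505,222),(400,260)]]
print('handle',np.mean(h,0),[np.linalg.norm(h[i]-h[(i+1)%4]).round(1) for i in range(4)],[np.arctan2(*(h[0]-h[3])[::-1]),np.arctan2(*(h[1]-h[2])[::-1])])
r=W(*g(435,420),.0445);print('red',r)
t=[W(*g(*q),.026) for q in[(273,55),(385,485),(482,487),(362,18)]];print('stock top: rear-inner, front-inner,front-outer,rear-outer',t)
e=t[1]-t[0];print('stock yaw',np.arctan2(e[1],e[0]),'len',np.linalg.norm(e))
print('blade tip',W(*g(108,537),.02),W(*g(362,512),.02))
p=z['p'];H,S,V=cv2.split(cv2.cvtColor(p,cv2.COLOR_RGB2HSV))
rects(p,(H>18)&(H<32)&(S>60)&(V>225),(120,0,260,185),.024,c,'brick')
print(p[120,225:245].tolist())
"
```

```text
corner [ 552.75431947 -230.89097396] slant end [ 594.90226368 -316.07148148] 95.03771916242763 slant dir -1.1113114317109445
handle [475.40508375  -9.17898447] [np.float64(20.3), np.float64(26.0), np.float64(22.7), np.float64(25.5)] [np.float64(-3.002629419001645), np.float64(-2.9067703881554734)]
red [529.21795761   1.32391144]
stock top: rear-inner, front-inner,front-outer,rear-outer [array([440.65792738, -29.32837283]), array([546.6077327 ,  -5.36136045]), array([549.95221904,  19.56369475]), array([434.9054283 ,  -7.91853946])]
stock yaw 0.22246679887242685 len 108.62678734255603
blade tip [553.09721864 -76.8790609 ] [554.02486672  -9.70985084]
[[236, 219, 190], [236, 220, 191], [236, 218, 190], [236, 218, 190], [236, 219, 191], [236, 219, 190], [237, 220, 191], [231, 214, 186], [213, 195, 166], [204, 186, 157], [206, 189, 160], [205, 187, 160], [207, 190, 163], [194, 165, 132], [180, 133, 91], [179, 133, 91], [180, 136, 96], [180, 134, 94], [180, 135, 94], [181, 136, 97]]
```

```bash
python3 -c "
from h import *
plan([.475,-.010,.11],.22,6)"
```

```text
now [ 0.5539 -0.1284  0.2501] yaw -0.1118 rot total [-0.     -0.     -0.3318] shift total world mm [ -78.9  118.4 -140.1]
[18.1, -15.3, 23.4] [-0.0, -0.0, -0.0553]
[19.0, -14.2, 23.4] [-0.0, -0.0, -0.0553]
[19.7, -13.2, 23.4] [-0.0, -0.0, -0.0553]
[20.4, -12.1, 23.4] [-0.0, -0.0, -0.0553]
[21.1, -10.9, 23.4] [-0.0, -0.0, -0.0553]
[21.6, -9.7, 23.4] [-0.0, -0.0, -0.0553]
```

Request:
servo_tool(
  increments=[18,-15.5,23.5,0,0,-0.055,85,19,-14,23.5,0,0,-0.055,85,20,-13,23.5,0,0,-0.055,85,20.5,-12,23.5,0,0,-0.055,85,21,-11,23,0,0,-0.056,85,21.5,-10,23,0,0,-0.056,85,0,0,0,0,0,0,85,0,0,0,0,0,0,85],
)

```text
clock: 5.3
tcp_pos: [0.4761, -0.0106, 0.1109]
orientation: [1.965, 2.45, 0.001]
contact_force: [0.6, -0.6, -0.8]
grip_width: 0.0853
```

```bash
python3 -c "
from h import *
o,p,d=shot('w4');plan([.475,-.010,.043],.22,4)
a=cv2.resize(p[150:400,170:470],None,fx=2.4,fy=2.4,interpolation=cv2.INTER_CUBIC);save('w4c.png',a)"
```

```text
5.3 [ 0.4761 -0.0106  0.1109] 0.2188 qv 0.011 F [ 0.6 -0.6 -0.8] g 0.0853
now [ 0.4763 -0.0108  0.111 ] yaw 0.2183 rot total [ 0.002   0.0006 -0.0017] shift total world mm [ -1.3   0.8 -68. ]
[0.3, -0.3, 17.0] [0.0005, 0.0002, -0.0004]
[0.3, -0.3, 17.0] [0.0005, 0.0002, -0.0004]
[0.3, -0.3, 17.0] [0.0005, 0.0002, -0.0004]
[0.3, -0.3, 17.0] [0.0005, 0.0002, -0.0004]
```

View pics/w4c.png

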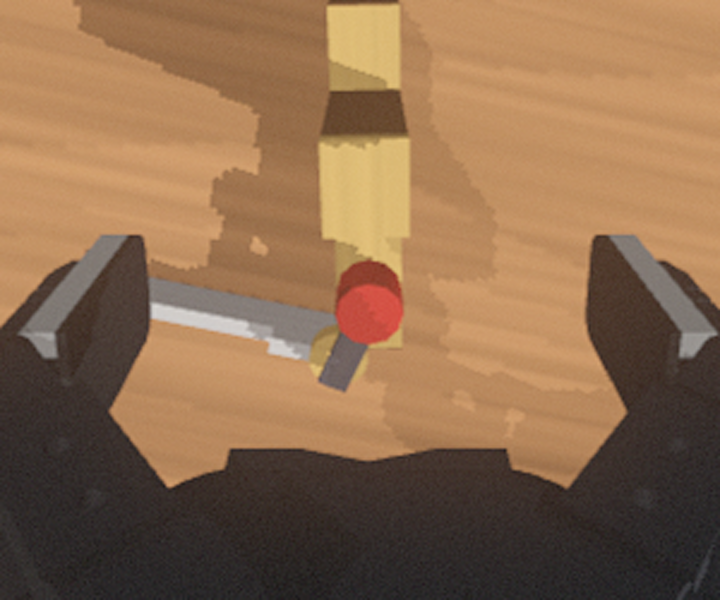

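```bash
python3 -c "
from h import *
z=np.load('w4.npz');c=wristcam(z)
g=lambda x,y:(170+x/2.4,150+y/2.4)
for q in[(320,137),(410,137),(410,237),(323,237)]: print(world('',*g(*q),z=.08,c=c))
print(world('',*g(369,314),z=.0445,c=c))"
```

```text
[ 0.46417581 -0.02377898  0.08      ]
[ 0.45941254 -0.00225158  0.08      ]
[0.48528441 0.0039041  0.08      ]
[ 0.49006676 -0.01772444  0.08      ]
[0.52910472 0.0030764  0.0445    ]
```

Handle centre measures (0.4747, -0.010), size 22×26 mm, yaw about 0.23. That fits the given sizes, so I'm descending to grip.

Request:
servo_tool(
  increments=[0,-1,17,0,0,-0.005,85,0.5,-0.5,17,0,0,-0.005,85,0,0,17,0,0,0,85,0,0,17,0,0,0,85,0,0,0,0,0,0,10,0,0,0,0,0,0,10,0,0,0,0,0,0,10,0,0,0,0,0,0,10],
  squeeze=40,
)

```text
clock: 6.35
tcp_pos: [0.4742, -0.01, 0.0429]
orientation: [1.951, 2.46, 0.002]
contact_force: [0.1, -1.5, 5.9]
grip_width: 0.0218
```

Request:
servo_tool(
  increments=[0,0,0,0,0,0,10,0,0,0,0,0,0,10,0,0,0,0,0,0,10,0,0,-5,0,0,0,10,0,0,-15,0,0,0,10,0,0,-15,0,0,0,10,0,0,-5,0,0,0,10,0,0,0,0,0,0,10],
)

```text
clock: 7.35
tcp_pos: [0.4737, -0.0096, 0.0827]
orientation: [1.951, 2.462, 0.001]
contact_force: [0.7, -0.4, -5.2]
grip_width: 0.0212
```

```bash
python3 -c "
from h import *
o,p,d=shot('w5')
p2,d2=grab_frame('scene');a=cv2.resize(p2[100:280,200:400],None,fx=3,fy=3,interpolation=cv2.INTER_CUBIC);save('s5.png',a)"
```

```text
7.35 [ 0.4737 -0.0096  0.0827] 0.2305 qv 0.018 F [ 0.7 -0.4 -5.2] g 0.0212
```

View pics/w5.png

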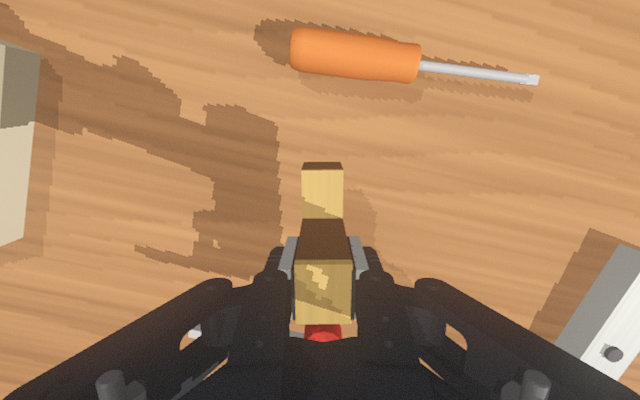

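View pics/s5.png

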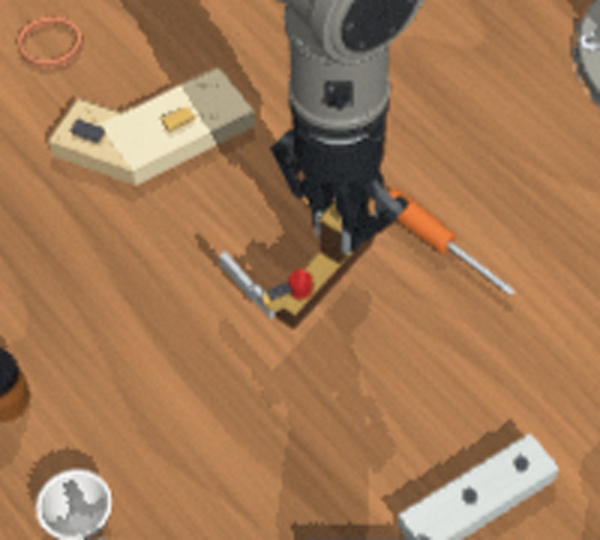

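```bash
python3 -c "
from h import *
plan([.5542,-.2139,.090],-.110,7)"
```

```text
now [ 0.4731 -0.0097  0.082 ] yaw 0.2303 rot total [-4.000e-04 -1.000e-04  3.403e-01] shift total world mm [  81.1 -204.2    8. ]
[-31.0, 4.6, -1.1] [-0.0001, -0.0, 0.0486]
[-30.8, 6.1, -1.1] [-0.0001, -0.0, 0.0486]
[-30.5, 7.6, -1.1] [-0.0001, -0.0, 0.0486]
[-30.0, 9.1, -1.1] [-0.0001, -0.0, 0.0486]
[-29.6, 10.5, -1.1] [-0.0001, -0.0, 0.0486]
[-29.0, 12.0, -1.1] [-0.0001, -0.0, 0.0486]
[-28.4, 13.3, -1.1] [-0.0001, -0.0, 0.0486]
```

Request:
servo_tool(
  increments=[-31,4.5,-3,0,0,0.0485,10,-31,6,-3,0,0,0.0485,10,-30.5,7.5,-2,0,0,0.0485,10,-30,9,0,0,0,0.0485,10,-29.5,10.5,0,0,0,0.0485,10,-29,12,0,0,0,0.0485,10,-28.5,13.5,0,0,0,0.049,10,0,0,0,0,0,0,10],
)

```text
clock: 8.45
tcp_pos: [0.5542, -0.2174, 0.0896]
orientation: [2.343, 2.091, -0.003]
contact_force: [-0.4, 0.3, -5.2]
grip_width: 0.0217
```

```bash
python3 -c "
from h import *
o,p,d=shot('w6')
p2,d2=grab_frame('scene');np.savez('s6.npz',p=p2,d=d2);a=cv2.resize(p2[90:240,180:380],None,fx=4,fy=4,interpolation=cv2.INTER_CUBIC);save('s6.png',a)
plan([.5542,-.2139,.0445],-.110,4)"
```

```text
8.45 [ 0.5542 -0.2174  0.0896] -0.1139 qv 0.042 F [-0.4  0.3 -5.2] g 0.0217
now [ 0.5535 -0.2138  0.0892] yaw -0.1099 rot total [-0.0021 -0.0006  0.0001] shift total world mm [  0.7  -0.1 -44.7]
[-0.0, 0.2, 11.2] [-0.0005, -0.0001, 0.0]
[-0.0, 0.2, 11.2] [-0.0005, -0.0001, 0.0]
[-0.0, 0.2, 11.2] [-0.0005, -0.0001, 0.0]
[-0.0, 0.2, 11.2] [-0.0005, -0.0001, 0.0]
```

View pics/w6.png

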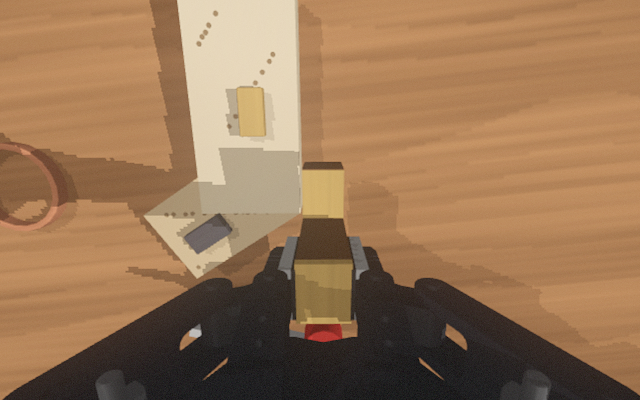

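View pics/s6.png

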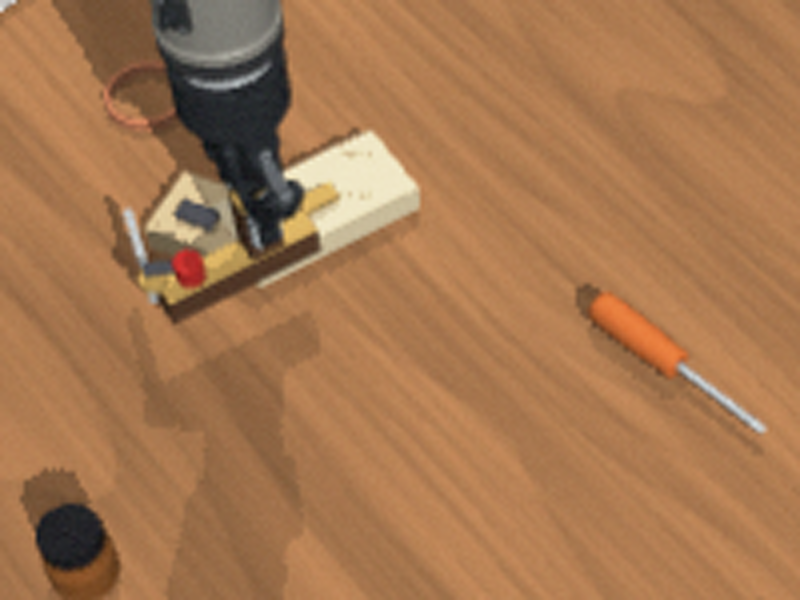

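```bash
python3 -c "
from h import *
z=np.load('w6.npz');c=wristcam(z);p=z['p']
W=lambda u,v,h:world('',u,v,z=h,c=c)[:2]*1000
g=p.astype(int).sum(2)
# right top-edge of brick: per row strongest negative step between cols 285..310
pts=[]
for v in range(5,205,3):
    r=g[v,285:312];dd=r[2:]-r[:-2];pts.append((285+1+np.argmin(dd),v,dd.min()))
print(pts[::6])
print(p[60,290:308].tolist());print(p[180,290:308].tolist());print(p[205:222,285].tolist())
a=cv2.resize(p[120:260,230:370],None,fx=4.3,fy=4.3,interpolation=cv2.INTER_CUBIC);save('w6c.png',a)
"
```

```text
[(np.int64(298), 5, np.int64(-92)), (np.int64(298), 23, np.int64(-152)), (np.int64(298), 41, np.int64(-112)), (np.int64(299), 59, np.int64(-141)), (np.int64(299), 77, np.int64(-121)), (np.int64(300), 95, np.int64(-141)), (np.int64(300), 113, np.int64(-151)), (np.int64(301), 131, np.int64(-117)), (np.int64(301), 149, np.int64(-134)), (np.int64(302), 167, np.int64(-268)), (np.int64(302), 185, np.int64(-23)), (np.int64(302), 203, np.int64(-29))]
[[232, 216, 189], [230, 215, 187], [232, 217, 188], [231, 215, 186], [232, 216, 188], [233, 218, 190], [214, 200, 171], [195, 179, 151], [193, 175, 145], [179, 148, 114], [168, 123, 85], [170, 125, 87], [169, 127, 89], [170, 125, 86], [172, 128, 90], [168, 124, 86], [172, 128, 91], [168, 125, 86]]
[[183, 167, 140], [182, 164, 139], [183, 165, 139], [183, 168, 142], [183, 166, 141], [184, 168, 143], [184, 168, 143], [182, 165, 139], [182, 166, 139], [195, 178, 151], [199, 183, 155], [197, 177, 142], [207, 176, 122], [210, 176, 111], [211, 178, 112], [212, 179, 115], [212, 179, 112], [213, 181, 117]]
[[182, 166, 140], [182, 167, 142], [182, 166, 140], [181, 167, 140], [183, 167, 141], [181, 165, 138], [182, 167, 140], [181, 164, 137], [174, 155, 125], [172, 152, 119], [173, 152, 119], [173, 152, 120], [171, 151, 119], [173, 151, 119], [173, 151, 120], [173, 152, 120], [172, 149, 118]]
```

View pics/w6c.png

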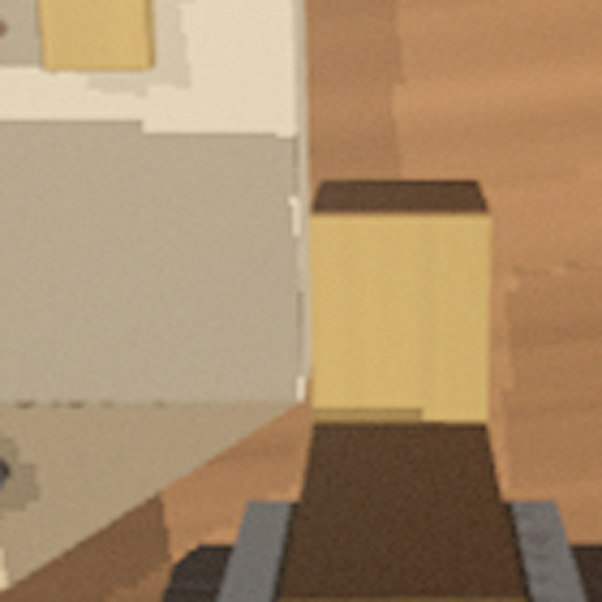

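```bash
python3 -c "
from h import *
z=np.load('w6.npz');c=wristcam(z);p=z['p']
W=lambda u,v,h:world('',u,v,z=h,c=c)[:2]*1000
K=W(299.9,213,.024);A=W(296.0,60,.024)
print('corner',K,'edge',A,'yaw',np.arctan2(*(K-A)[::-1]))
y=-.11;xh=np.array([np.cos(y),np.sin(y)]);yh=np.array([-xh[1],xh[0]])
B=W(302.6,169.5,.0727);C=W(302.9,215,.0727);D=W(343.5,215,.0727);t=z['tcp_pos'][:2]*1000
for n,q in(('K',K),('stock rear inner',B),('inner',C),('outer',D)):print(n,q,'rel tcp along/across',(q-t)@xh,(q-t)@yh)
print('tool yaw',tyaw(z))
w=[W(*q,.032) for q in[]]
H,S,V=cv2.split(cv2.cvtColor(p,cv2.COLOR_RGB2HSV))
rects(p,(H>15)&(H<30)&(S>110)&(V>150),(235,80,266,140),.032,c,'brass')
rects(p,(V<110)&(S<70),(180,205,240,260),.032,c,'dark')
"
```

```text
corner [ 552.33735832 -232.38147643] edge [ 452.89105346 -221.37541964] yaw -0.1102247886646835
K [ 552.33735832 -232.38147643] rel tcp along/across -0.224117866832587 -15.069676574811368
stock rear inner [ 513.7649061  -222.15960928] rel tcp along/across -39.685581172116144 -9.144007651904742
inner [ 538.57622558 -225.29383546] rel tcp along/across -14.680148853473908 -9.535546377441813
outer [ 541.10019814 -203.3358238 ] rel tcp along/across -14.581944142820785 12.566830630492664
tool yaw -0.11386274757342796
brass c [ 480.4 -252.8] size [16.2 28.8] longyaw -0.1135 [[465.20001220703125, -259.29998779296875], [493.79998779296875, -262.5], [495.6000061035156, -246.39999389648438], [467.0, -243.10000610351562]]
dark c [ 557.1 -296.9] size [15.1 31.5] longyaw -1.1034 [[543.2999877929688, -286.20001220703125], [557.5, -314.29998779296875], [571.0, -307.5], [556.7999877929688, -279.3999938964844]]
```

Request:
servo_tool(
  increments=[0,0,12,0,0,0,10,0,0,12,0,0,0,10,0,0,12,0,0,0,10,0,0,9,0,0,0,10,0,0,0,0,0,0,10,0,0,0,0,0,0,10,-3,0,0,0,0,0,10,-2,0,0,0,0,0,10],
)

```text
clock: 9.55
tcp_pos: [0.5538, -0.2196, 0.0454]
orientation: [2.34, 2.096, 0.0]
contact_force: [-0.8, -0.2, -5.5]
grip_width: 0.0215
```

```bash
python3 -c "
from h import *
o,p,d=shot('w7')
a=cv2.resize(p[120:260,230:370],None,fx=4.3,fy=4.3,interpolation=cv2.INTER_CUBIC);save('w7c.png',a)
p2,d2=grab_frame('scene');a=cv2.resize(p2[110:210,190:330],None,fx=5.7,fy=5.7,interpolation=cv2.INTER_CUBIC);save('s7.png',a)
plan([.5536,-.2230,.0435],-.110,1)"
```

```text
9.55 [ 0.5538 -0.2196  0.0454] -0.11 qv 0.029 F [-0.8 -0.2 -5.5] g 0.0215
now [ 0.5537 -0.2197  0.0453] yaw -0.1104 rot total [ 0.0004  0.0003 -0.0004] shift total world mm [-0.1 -3.3 -1.8]
[-3.3, 0.2, 1.8] [0.0004, 0.0003, -0.0004]
```

View pics/w7c.png

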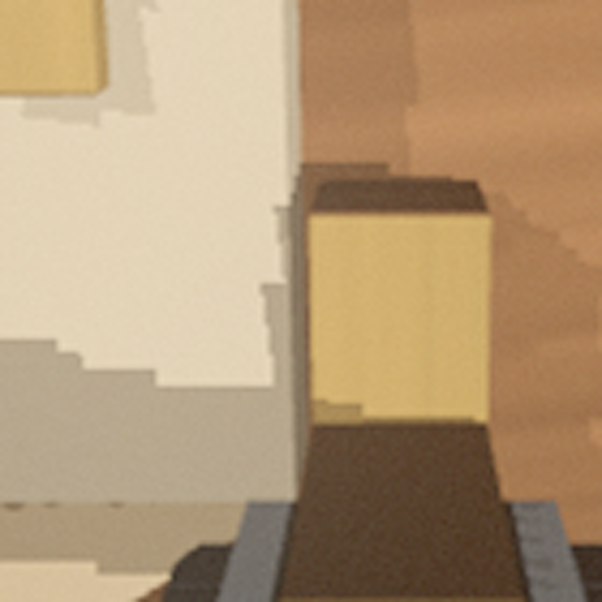

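View pics/s7.png

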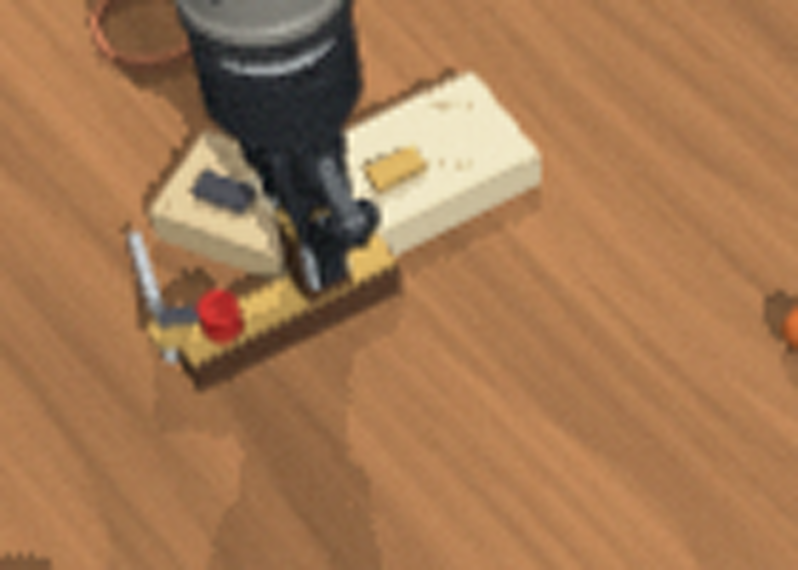

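Request:
servo_tool(
  increments=[-0.5,-4,1,0,0,0,10,-0.5,-8,0.5,0,0,0,10,0,-9,0,0,0,0,10,0,-9,0,0,0,0,10,0,-9,0,0,0,0,10,0,-9,0,0,0,0,10,0,-9,0,0,0,0,10,0,-3,0,0,0,0,10],
)

```text
clock: 10.65
tcp_pos: [0.4931, -0.2138, 0.0437]
orientation: [-2.341, -2.095, 0.001]
contact_force: [1.0, 0.9, -5.9]
grip_width: 0.0213
```

```bash
python3 -c "
from h import *
o,p,d=shot('w8')
a=cv2.resize(p[120:260,230:370],None,fx=4.3,fy=4.3,interpolation=cv2.INTER_CUBIC);save('w8c.png',a)
p2,d2=grab_frame('scene');a=cv2.resize(p2[110:210,190:330],None,fx=5.7,fy=5.7,interpolation=cv2.INTER_CUBIC);save('s8.png',a)
plan([.4736,-.2142,.0435],-.110,1)"
```

```text
10.65 [ 0.4931 -0.2138  0.0437] -0.1106 qv 0.037 F [ 1.   0.9 -5.9] g 0.0213
now [ 0.4935 -0.2137  0.0436] yaw -0.1104 rot total [-0.0003 -0.     -0.0004] shift total world mm [-19.9  -0.5  -0.1]
[-2.7, -19.7, 0.2] [-0.0003, -0.0, -0.0004]
```

View pics/w8c.png

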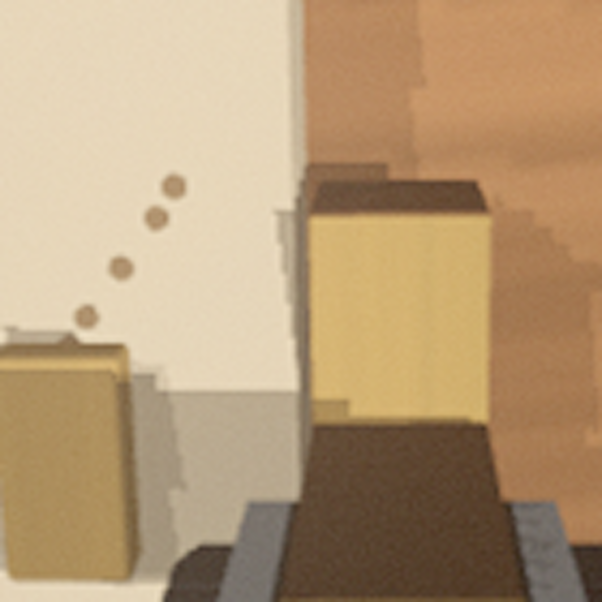

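View pics/s8.png

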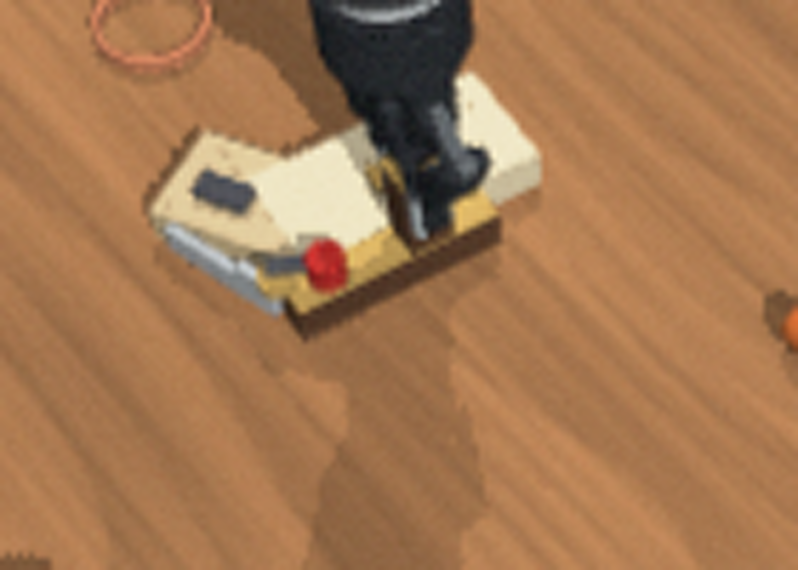

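Request:
servo_tool(
  increments=[-0.3,-2,0,0,0,0,10,-0.3,-2,0,0,0,0,10,-0.3,-2,0,0,0,0,10,-0.3,-2,0,0,0,0,10,-0.3,-2,0,0,0,0,10,-0.3,-2,0,0,0,0,10,-0.3,-2,0,0,0,0,10,0,0,0,0,0,0,10],
)

```text
clock: 11.75
tcp_pos: [0.4795, -0.2141, 0.0436]
orientation: [-2.34, -2.096, 0.0]
contact_force: [0.1, -0.6, -5.1]
grip_width: 0.0219
```

```bash
python3 -c "
from h import *
o,p,d=shot('w9')
a=cv2.resize(p[120:260,230:370],None,fx=4.3,fy=4.3,interpolation=cv2.INTER_CUBIC);save('w9c.png',a)
plan([.4736,-.2142,.0435],-.110,1)"
```

```text
11.75 [ 0.4795 -0.2141  0.0436] -0.1101 qv 0.003 F [ 0.1 -0.6 -5.1] g 0.0219
now [ 0.4796 -0.2141  0.0436] yaw -0.1101 rot total [-0.0004 -0.0001 -0.0001] shift total world mm [-6.  -0.1 -0.1]
[-0.7, -5.9, 0.1] [-0.0004, -0.0001, -0.0001]
```

View pics/w9c.png

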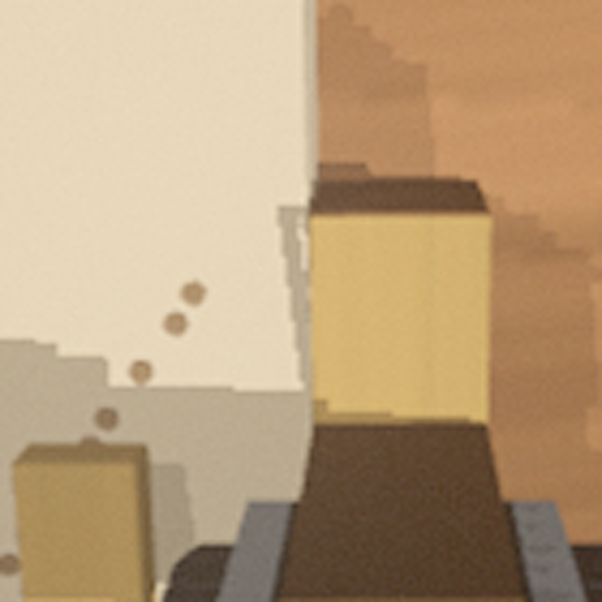

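Request:
servo_tool(
  increments=[-0.2,-0.7,0,0,0,0,10,-0.2,-0.7,0,0,0,0,10,-0.2,-0.7,0,0,0,0,10,0,-0.7,0,0,0,0,10,0,-0.7,0,0,0,0,10,0,-0.7,0,0,0,0,10,0,-0.7,0,0,0,0,10,0,0,0,0,0,0,10],
)

```text
clock: 12.8
tcp_pos: [0.4749, -0.214, 0.0436]
orientation: [-2.34, -2.096, -0.0]
contact_force: [2.2, 0.7, -4.7]
grip_width: 0.0215
```

```bash
python3 -c "
from h import *
o,p,d=shot('w10')
a=cv2.resize(p[120:260,230:370],None,fx=4.3,fy=4.3,interpolation=cv2.INTER_CUBIC);save('w10c.png',a)
p2,d2=grab_frame('scene');a=cv2.resize(p2[110:210,190:330],None,fx=5.7,fy=5.7,interpolation=cv2.INTER_CUBIC);save('s10.png',a)
plan([.4736,-.2142,.0435],-.110,1)"
```

```text
12.8 [ 0.4749 -0.214   0.0436] -0.1097 qv 0.001 F [ 2.2  0.7 -4.7] g 0.0215
now [ 0.475  -0.214   0.0437] yaw -0.1097 rot total [-0.     -0.0002  0.0003] shift total world mm [-1.4 -0.2 -0.2]
[-0.3, -1.3, 0.2] [-0.0, -0.0002, 0.0003]
```

View pics/w10c.png

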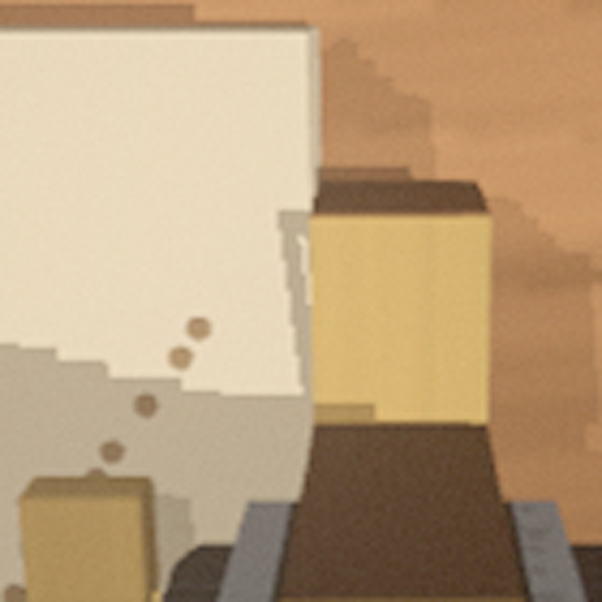

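View pics/s10.png

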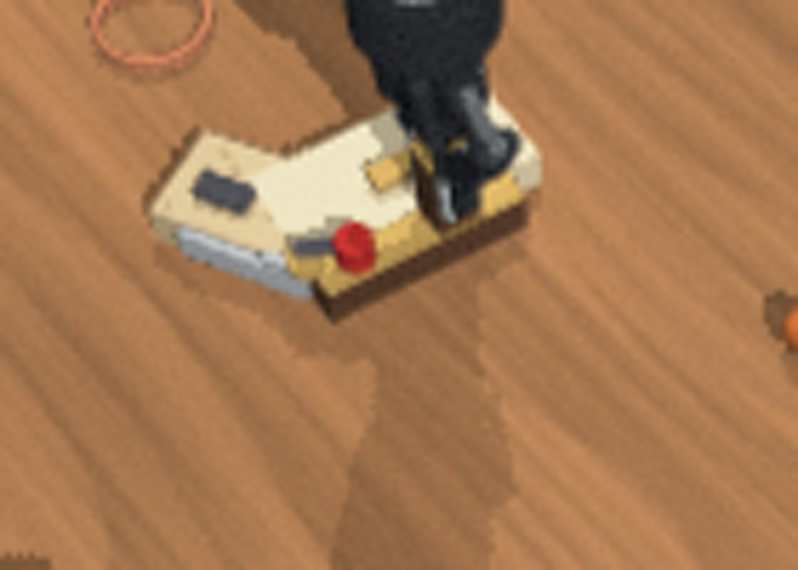

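Request:
servo_tool(
  increments=[-0.2,-0.4,0,0,0,0,10,-0.2,-0.4,0,0,0,0,10,-0.2,-0.4,0,0,0,0,10,0,0,0,0,0,0,10,0,0,0,0,0,0,10,0,0,0,0,0,0,10,0,0,0,0,0,0,10,0,0,0,0,0,0,10],
)

```text
clock: 13.9
tcp_pos: [0.4742, -0.2141, 0.0437]
orientation: [2.34, 2.097, 0.001]
contact_force: [3.3, 3.8, -5.1]
grip_width: 0.0216
```

```bash
python3 -c "
from h import *
for i in range(1): o=get_obs();print(o['tcp_pos'],tyaw(o),o['contact_force'],o['moment'])"
```

```text
[ 0.47422534 -0.21406699  0.04365653] -0.109365009499424 [ 3.3193952   3.8332785  -5.07873268] [ 1.06836978 -0.80563039  0.0076117 ]
```

Request:
servo_tool(
  increments=[0,-0.5,0,0,0,0,10,0,-0.5,0,0,0,0,10,0,-0.5,0,0,0,0,10,0,0,0,0,0,0,10,0,0,0,0,0,0,10,0,0,0,0,0,0,10,0,0,0,0,0,0,10,0,0,0,0,0,0,10],
)

```text
clock: 14.9
tcp_pos: [0.4734, -0.214, 0.0438]
orientation: [2.338, 2.096, 0.002]
contact_force: [4.5, 3.9, -7.1]
grip_width: 0.0215
```

```bash
python3 -c "
from h import *
o,p,d=shot('w11');print(o['tcp_pos'],tyaw(o),o['contact_force'],o['moment'])
p2,d2=grab_frame('scene');a=cv2.resize(p2[110:210,190:330],None,fx=5.7,fy=5.7,interpolation=cv2.INTER_CUBIC);save('s11.png',a)"
```

```text
14.9 [ 0.4734 -0.214   0.0438] -0.109 qv 0.001 F [ 4.5  3.9 -7.1] g 0.0215
[ 0.47337802 -0.21395596  0.04378216] -0.10899024074729985 [ 4.51354647  3.85842149 -7.12955275] [ 0.99970676 -1.09579824  0.04887928]
```

View pics/s11.png

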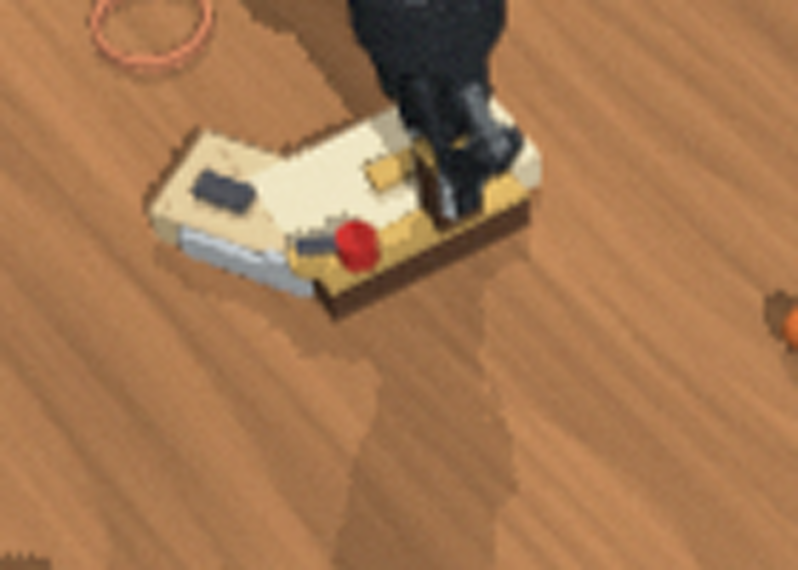

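Request:
servo_tool(
  increments=[0,-0.5,0,0,0,0,10,0,-0.5,0,0,0,0,10,0,-0.5,0,0,0,0,10,0,-0.5,0,0,0,0,10,0,0,0,0,0,0,10,0,0,0,0,0,0,10,0,0,0,0,0,0,10,0,0,0,0,0,0,10],
)

```text
clock: 16.0
tcp_pos: [0.473, -0.2139, 0.0441]
orientation: [2.336, 2.096, 0.005]
contact_force: [8.7, 3.7, -8.7]
grip_width: 0.0217
```

```bash
python3 -c "
from h import *
o,p,d=shot('w12');print(o['tcp_pos'],tyaw(o),o['contact_force'],o['moment'],o['orientation'])
p2,d2=grab_frame('scene');np.savez('s12.npz',p=p2,d=d2);a=cv2.resize(p2[135:175,205:275],None,fx=11,fy=11,interpolation=cv2.INTER_CUBIC);save('s12.png',a)
p2,d2=grab_frame('top');np.savez('t12.npz',p=p2,d=d2);a=cv2.resize(p2[170:240,370:440],None,fx=8,fy=8,interpolation=cv2.INTER_CUBIC);save('t12.png',a)"
```

```text
16.0 [ 0.473  -0.2139  0.0441] -0.1081 qv 0.002 F [ 8.7  3.7 -8.7] g 0.0217
[ 0.47303198 -0.21385855  0.04409225] -0.10813210408408319 [ 8.66194868  3.69370042 -8.70467594] [ 1.02243727 -1.75443466  0.18906201] [2.33559924 2.0957794  0.00456764]
```

View pics/s12.png

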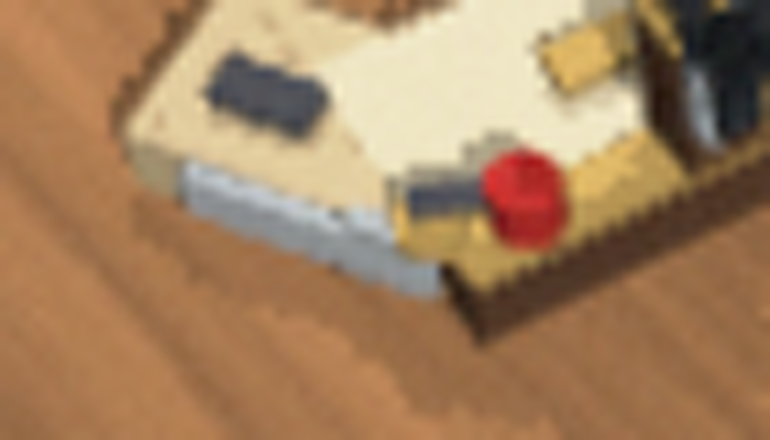

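View pics/t12.png

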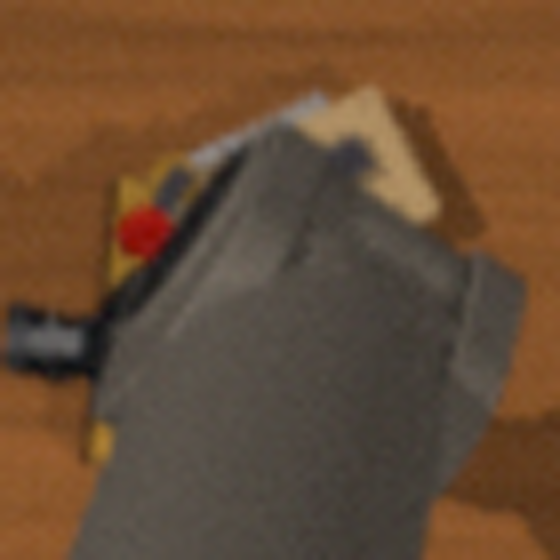

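Request:
servo_tool(
  increments=[0.3,0.8,0.3,0,0,0,10,0.3,0.8,0.3,0,0,0,10,0.3,0.8,0.3,0,0,0,10,0,0,0,0,0,0,10,0,0,0,0,0,0,10,0,0,0,0,0,0,60,0,0,0,0,0,0,60,0,0,0,0,0,0,60],
)

```text
clock: 17.15
tcp_pos: [0.472, -0.2141, 0.0426]
orientation: [-2.341, -2.095, 0.001]
contact_force: [-0.1, 0.0, -0.1]
grip_width: 0.06
```

```bash
python3 -c "
from h import *
o=get_obs();print(o['tcp_pos'],tyaw(o),o['contact_force'],o['moment'],o['grip_width'])"
```

```text
[ 0.47195826 -0.21410821  0.04262375] -0.11080129529498745 [-0.11152146  0.02074824 -0.06561554] [0.03247604 0.08453271 0.01407176] 0.0599725229647905
```

Request:
servo_tool(
  increments=[0,0,-10,0,0,0,85,0,0,-15,0,0,0,85,0,0,-20,0,0,0,85,0,0,-20,0,0,0,85,0,0,-5,0,0,0,85,0,0,0,0,0,0,85,0,0,0,0,0,0,85,0,0,0,0,0,0,85],
)

```text
clock: 18.15
tcp_pos: [0.4722, -0.2135, 0.1121]
orientation: [-2.339, -2.095, 0.001]
contact_force: [0.6, -0.7, -0.9]
grip_width: 0.0847
```

```bash
python3 -c "
from h import *
o,p,d=shot('w13')
a=cv2.resize(p[150:400,170:470],None,fx=2.6,fy=2.4,interpolation=cv2.INTER_CUBIC);a=cv2.resize(p[150:400,170:470],None,fx=2.4,fy=2.4,interpolation=cv2.INTER_CUBIC);save('w13c.png',a)"
```

```text
18.15 [ 0.4722 -0.2135  0.1121] -0.1099 qv 0.003 F [ 0.6 -0.7 -0.9] g 0.0847
```

View pics/w13c.png

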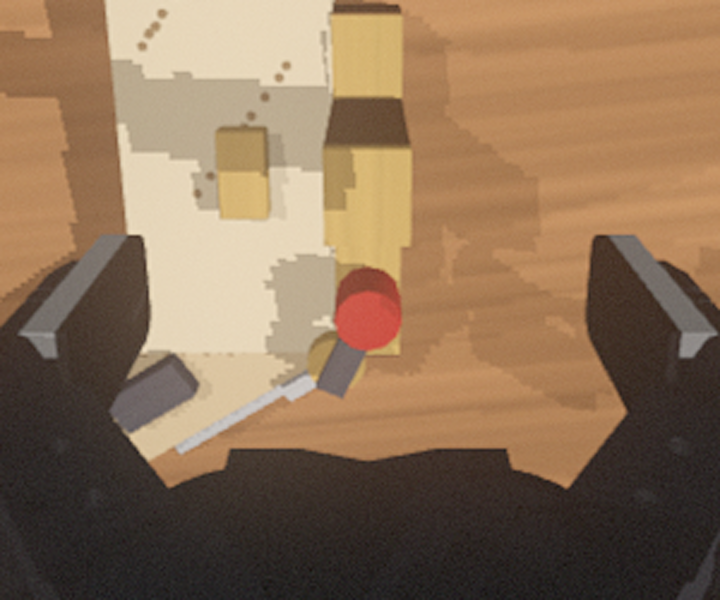

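```bash
python3 -c "
from h import *
z=np.load('w13.npz');c=wristcam(z);p=z['p']
H,S,V=cv2.split(cv2.cvtColor(p,cv2.COLOR_RGB2HSV))
rects(p,((H<6)|(H>174))&(S>150)&(V>180),(290,250,360,310),.0445,c,'red')
g=lambda x,y:(170+x/2.4,150+y/2.4)
W=lambda x,y,h:world('',*g(x,y),z=h,c=c)[:2]*1000
h=np.array([W(*q,.08) for q in[(326,146),(411,148),(411,246),(326,246)]]);print(h,h.mean(0))
print('blade outer/inner edge',W(180,452,.02),W(312,384,.02),W(178,446,.02))
b=[W(180,446,.02),W(290,388,.02)];e=b[1]-b[0];print('blade line yaw',np.arctan2(-e[1],-e[0]))
print(W(150,462,.024),W(300,376,.024))
r=W(369,317,.0445);plan([r[0]/1e3,r[1]/1e3,.112],-.11,4)
"
```

```text
red c [ 529.1 -218.4] size [19.9 19.7] longyaw 1.4592 [[518.2000122070312, -227.1999969482422], [537.7999877929688, -229.39999389648438], [540.0, -209.60000610351562], [520.4000244140625, -207.39999389648438]]
[[ 459.00775838 -220.91787797]
 [ 461.85957964 -200.05093812]
 [ 488.15598692 -202.5549103 ]
 [ 485.72407962 -224.28448693]] [ 473.68685114 -211.95205333]
blade outer/inner edge [ 590.50061253 -295.88216797] [ 566.92722237 -242.80997923] [ 587.79554117 -296.15611751]
blade line yaw -1.1440520600503095
[ 590.4355546  -306.15514105] [ 560.44262115 -246.00518124]
now [ 0.4723 -0.2136  0.1122] yaw -0.1099 rot total [-0.0012 -0.0001  0.0001] shift total world mm [55.6 -4.1 -0.2]
[0.5, 13.9, 0.0] [-0.0003, -0.0, 0.0]
[0.5, 13.9, 0.0] [-0.0003, -0.0, 0.0]
[0.5, 13.9, 0.0] [-0.0003, -0.0, 0.0]
[0.5, 13.9, 0.0] [-0.0003, -0.0, 0.0]
```

```bash
python3 -c "
from h import *
z=np.load('w13.npz');p=z['p'];c=wristcam(z)
a=cv2.resize(p[280:350,215:325],None,fx=7,fy=7,interpolation=cv2.INTER_CUBIC);save('w13d.png',a)"
```

```text
(no output)
```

View pics/w13d.png

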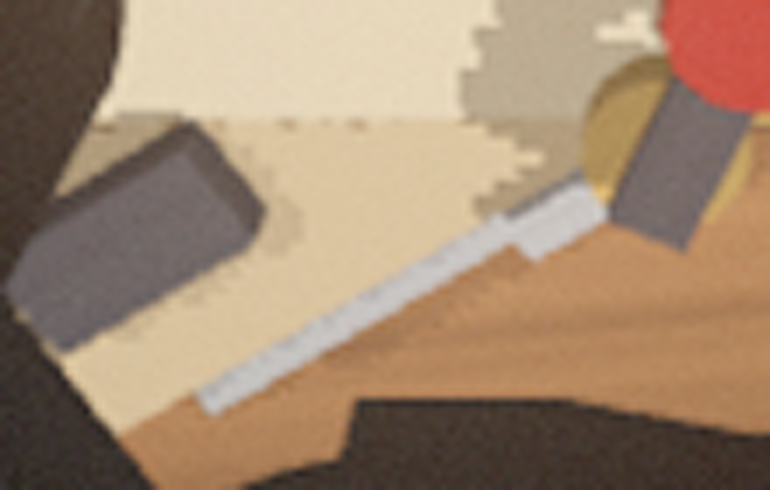

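```bash
python3 -c "
from h import *
z=np.load('w13.npz');p=z['p'];c=wristcam(z)
W=lambda x,y,h:world('',215+(x-3)/7,280+(y-3)/7,z=h,c=c)[:2]*1000
a,b=W(215,415,.02),W(510,250,.02);e=a-b;print('outer',a,b,np.arctan2(e[1],e[0]),np.linalg.norm(e))
a2,b2=W(120,437,.024),W(500,213,.024);e2=a2-b2;print('slab',a2,b2,np.arctan2(e2[1],e2[0]))
n=np.array([-e2[1],e2[0]])/np.linalg.norm(e2);print('dist outer from slab',(a-b2)@n,(b-b2)@n)
g=p.astype(int)
# subpixel outer edge: along columns, blade(grey, S low) -> wood transition
S=cv2.cvtColor(p,cv2.COLOR_RGB2HSV)[...,1].astype(float)
P=[]
for u in range(247,287):
    col=S[:,u]; v0=int(280+ (415-(( u-215)*7-215)*.559)/7)
    seg=col[v0-4:v0+5]; t=75
    i=[k for k in range(8) if seg[k]<t<=seg[k+1]]
    if i: P.append((u,v0-4+i[0]+(t-seg[i[0]])/(seg[i[0]+1]-seg[i[0]])))
P=np.array(P);w=np.array([world('',u,v,z=.02,c=c)[:2]*1000 for u,v in P]);l=cv2.fitLine(w.astype(np.float32),cv2.DIST_HUBER,0,.01,.01).ravel();print(len(P),'outer fit yaw',np.arctan2(l[1],l[0]))
"
```

```text
outer [ 591.08033426 -295.72507044] [ 570.99838408 -254.50999829] -1.1174024830077363 45.84721251522739
slab [ 589.83735381 -306.74997048] [ 562.83790297 -254.14989067] -1.0965679781840345
dist outer from slab 6.14035540734219 7.095490273863243
40 outer fit yaw -1.103107
```

Request:
servo_tool(
  increments=[0,14,0,0,0,0,0,0,15,0,0,0,0,0,0,15,0,0,0,0,0,0,13,0,0,0,0,0,0,0,0,0,0,0,0,0,0,20,0,0,0,0,0,0,20,0,0,0,0,0,0,20,0,0,0,0],
  squeeze=20,
)

```text
clock: 19.2
tcp_pos: [0.5288, -0.2199, 0.0522]
orientation: [-2.34, -2.096, 0.0]
contact_force: [0.5, -0.5, 0.7]
grip_width: -0.0006
```

```bash
python3 -c "
from h import *
o,p,d=shot('w14')
p2,d2=grab_frame('scene');a=cv2.resize(p2[110:210,190:330],None,fx=5.7,fy=5.7,interpolation=cv2.INTER_CUBIC);save('s14.png',a)
plan([.5293,-.2200,.046],-.11,1)"
```

```text
19.2 [ 0.5288 -0.2199  0.0522] -0.1101 qv 0.304 F [ 0.5 -0.5  0.7] g -0.0006
now [ 0.5273 -0.2193  0.0509] yaw -0.11 rot total [-0.0043 -0.0007  0.    ] shift total world mm [ 2.  -0.7 -4.9]
[-0.5, 2.1, 4.9] [-0.0043, -0.0007, 0.0]
```

View pics/s14.png

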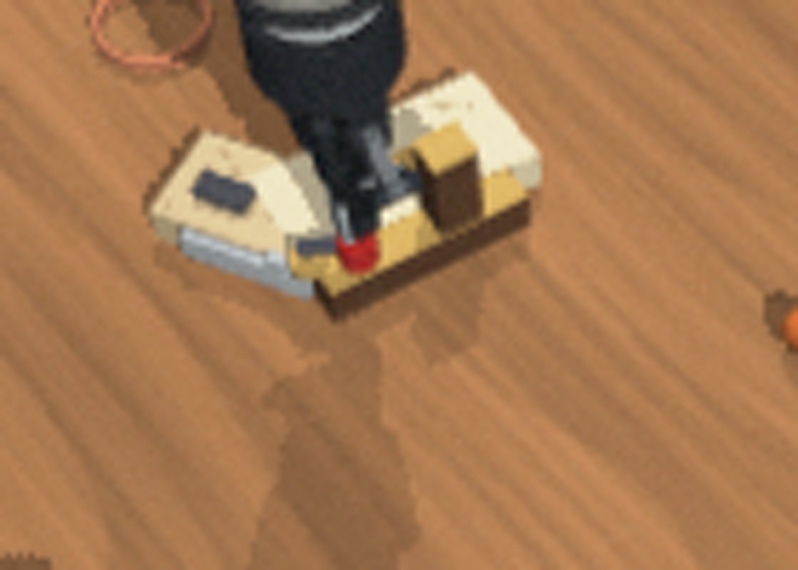

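Request:
servo_tool(
  increments=[0,1,2,0,0,0,0,0,1,2,0,0,0,0,0,0,2,0,0,0,0,0,0,1.5,0,0,0,0,0,0,1.5,0,0,0,0,0,0,1.5,0,0,0,0,0,0,1.5,0,0,0,0,0,0,0,0,0,0,0],
)

```text
clock: 20.3
tcp_pos: [0.5314, -0.2201, 0.0411]
orientation: [2.34, 2.096, 0.0]
contact_force: [-0.6, 0.6, 5.1]
grip_width: 0.0001
```

Request:
servo_tool(
  increments=[0,0,1,0,0,0,0,0,0,1,0,0,0,0,0,0,1,0,0,0,0,0,0,1,0,0,0,0,0,0,1,0,0,0,0,0,0,0,0,0,0,0,0,0,0,0,0,0,0,0,0,0,0,0,0,0],
)

```text
clock: 21.3
tcp_pos: [0.5315, -0.2202, 0.0377]
orientation: [-2.34, -2.095, -0.002]
contact_force: [-6.6, 3.5, 22.1]
grip_width: 0.0001
```

Request:
servo_tool(
  increments=[0,0,-3,0,0,0,0,0,0,-7,0,0,0,0,0,0,-20,0,0,0,0,0,0,-25,0,0,0,0,0,-15,-17,0,0,0,85,0,-16,0,0,0,0,85,0,-15,0,0,0,0,85,0,-12,0,0,0,0,85],
)

```text
clock: 22.3
tcp_pos: [0.472, -0.2134, 0.107]
orientation: [-2.339, -2.095, 0.001]
contact_force: [-0.4, 0.2, -0.5]
grip_width: 0.0726
```

Request:
servo_tool(
  increments=[0,0,0,0,0,0,85,0,0,0,0,0,0,85,0,0,0,0,0,0,85,0,0,0,0,0,0,85,0,0,0,0,0,0,85,0,0,0,0,0,0,85,0,0,0,0,0,0,85,0,0,0,0,0,0,85],
)

```text
clock: 23.3
tcp_pos: [0.4737, -0.2138, 0.1077]
orientation: [2.34, 2.096, 0.0]
contact_force: [-0.1, 0.3, -0.9]
grip_width: 0.0853
```

```bash
python3 -c "
from h import *
o,p,d=shot('w15')
a=cv2.resize(p[150:400,170:470],None,fx=2.4,fy=2.4,interpolation=cv2.INTER_CUBIC);save('w15c.png',a)
p2,d2=grab_frame('scene');a=cv2.resize(p2[110:210,190:330],None,fx=5.7,fy=5.7,interpolation=cv2.INTER_CUBIC);save('s15.png',a)"
```

```text
23.3 [ 0.4737 -0.2138  0.1077] -0.1098 qv 0.001 F [-0.1  0.3 -0.9] g 0.0853
```

View pics/w15c.png

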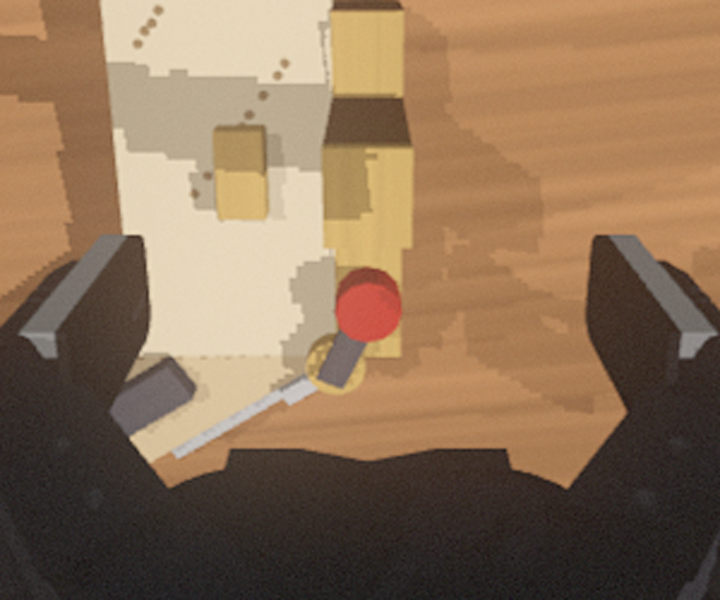

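View pics/s15.png

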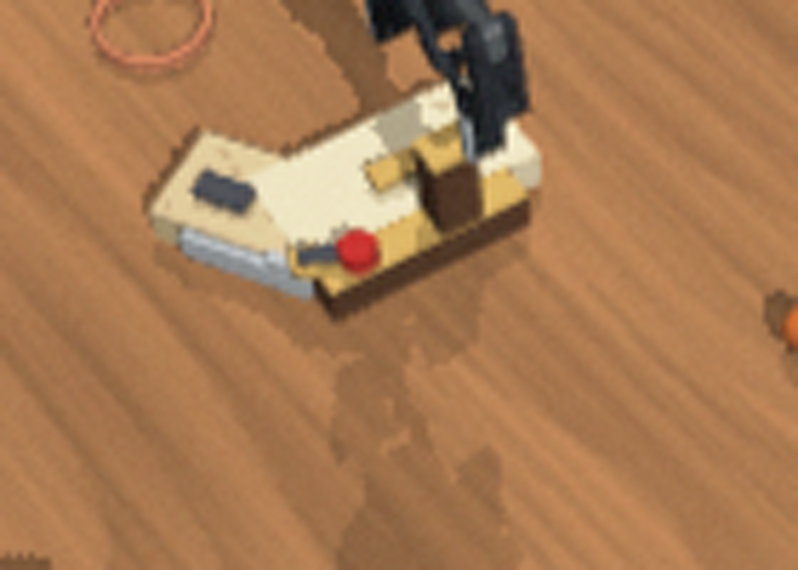

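The button now sits visibly lower on the stock, and the blade is still flush on the slanted slab. Next is the regrasp.

Request:
servo_tool(
  increments=[0,0,16,0,0,0,85,0,0,16,0,0,0,85,0,0,16,0,0,0,85,0,0,16.5,0,0,0,85,0,0,0,0,0,0,10,0,0,0,0,0,0,10,0,0,0,0,0,0,10,0,0,0,0,0,0,10],
  squeeze=40,
)

```text
clock: 24.4
tcp_pos: [0.4742, -0.214, 0.0439]
orientation: [2.339, 2.095, 0.001]
contact_force: [-0.2, -0.6, 1.9]
grip_width: 0.0216
```

Request:
servo_tool(
  increments=[0,0,0,0,0,0,10,0,0,0,0,0,0,10,1,3,0,0,0,0,10,2,8,0,0,0,0,10,1,8,-4,0,0,0,10,0,6,-14,0,0,0,10,0,3,-16,0,0,0,10,0,0,-14,0,0,0,10],
)

```text
clock: 25.4
tcp_pos: [0.5024, -0.2128, 0.0925]
orientation: [2.339, 2.096, 0.001]
contact_force: [0.2, -1.0, -6.1]
grip_width: 0.0216
```

```bash
python3 -c "
from h import *
o,p,d=shot('w16')
p2,d2=grab_frame('scene');a=cv2.resize(p2[100:220,190:350],None,fx=5,fy=5,interpolation=cv2.INTER_CUBIC);save('s16.png',a)"
```

```text
25.4 [ 0.5024 -0.2128  0.0925] -0.1094 qv 0.225 F [ 0.2 -1.  -6.1] g 0.0216
```

View pics/s16.png

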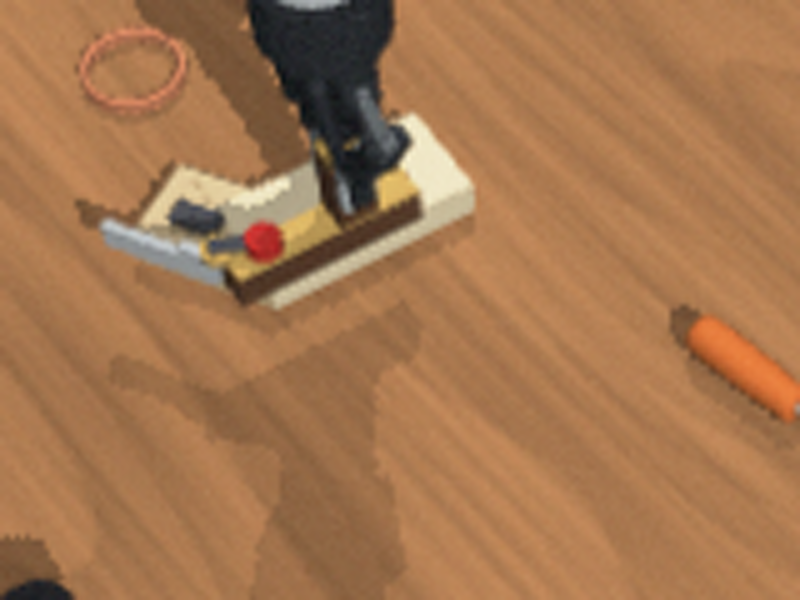

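View pics/w16.png

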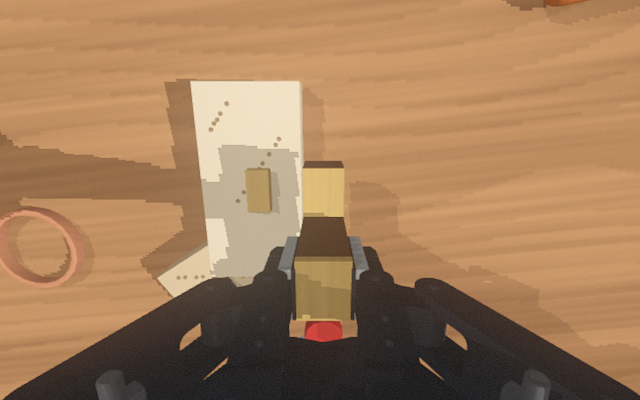

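```bash
python3 -c "
from h import *
plan([.5861,.2646,.097],-.110,12)"
```

```text
now [ 0.503  -0.2133  0.0931] yaw -0.1099 rot total [0.0032 0.0004 0.0001] shift total world mm [ 83.1 477.9   3.9]
[40.3, 2.5, -0.3] [0.0003, 0.0, 0.0]
[40.3, 2.5, -0.3] [0.0003, 0.0, 0.0]
[40.3, 2.5, -0.3] [0.0003, 0.0, 0.0]
[40.3, 2.5, -0.3] [0.0003, 0.0, 0.0]
[40.3, 2.5, -0.3] [0.0003, 0.0, 0.0]
[40.3, 2.5, -0.3] [0.0003, 0.0, 0.0]
[40.3, 2.5, -0.3] [0.0003, 0.0, 0.0]
[40.3, 2.5, -0.3] [0.0003, 0.0, 0.0]
[40.3, 2.5, -0.3] [0.0003, 0.0, 0.0]
[40.3, 2.5, -0.3] [0.0003, 0.0, 0.0]
[40.3, 2.5, -0.3] [0.0003, 0.0, 0.0]
[40.3, 2.5, -0.3] [0.0003, 0.0, 0.0]
```

Request:
servo_tool(
  increments=[30,2,-1,0,0,0,10,45,3,-1,0,0,0,10,48,3,-1,0,0,0,10,48,3,-1,0,0,0,10,48,3,0,0,0,0,10,48,3,0,0,0,0,10,48,3,0,0,0,0,10,48,3,0,0,0,0,10],
)

```text
clock: 26.5
tcp_pos: [0.5642, 0.1469, 0.095]
orientation: [-2.34, -2.096, 0.001]
contact_force: [0.1, -0.1, -5.3]
grip_width: 0.0214
```

Request:
servo_tool(
  increments=[42,3,0,0,0,0,10,36,2,0,0,0,0,10,26,1,0,0,0,0,10,12,1,0,0,0,0,10,0,0,0,0,0,0,10,0,0,0,0,0,0,10,0,0,0,0,0,0,10,0,0,0,0,0,0,10],
)

```text
clock: 27.5
tcp_pos: [0.5843, 0.2591, 0.0953]
orientation: [2.341, 2.095, -0.0]
contact_force: [-0.4, 0.8, -5.6]
grip_width: 0.0214
```

```bash
python3 -c "
from h import *
o,p,d=shot('w17')
p2,d2=grab_frame('scene');a=cv2.resize(p2[200:320,260:420],None,fx=5,fy=5,interpolation=cv2.INTER_CUBIC);save('s17.png',a)
plan([.5861,.2646,.097],-.110,1)"
```

```text
27.5 [0.5843 0.2591 0.0953] -0.111 qv 0.006 F [-0.4  0.8 -5.6] g 0.0214
now [0.5843 0.2596 0.0953] yaw -0.1104 rot total [-0.     -0.     -0.0004] shift total world mm [1.8 5.  1.7]
[5.2, 1.3, -1.7] [-0.0, -0.0, -0.0004]
```

View pics/w17.png

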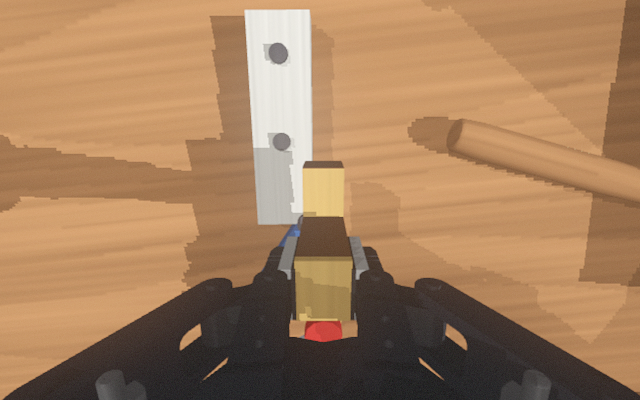

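View pics/s17.png

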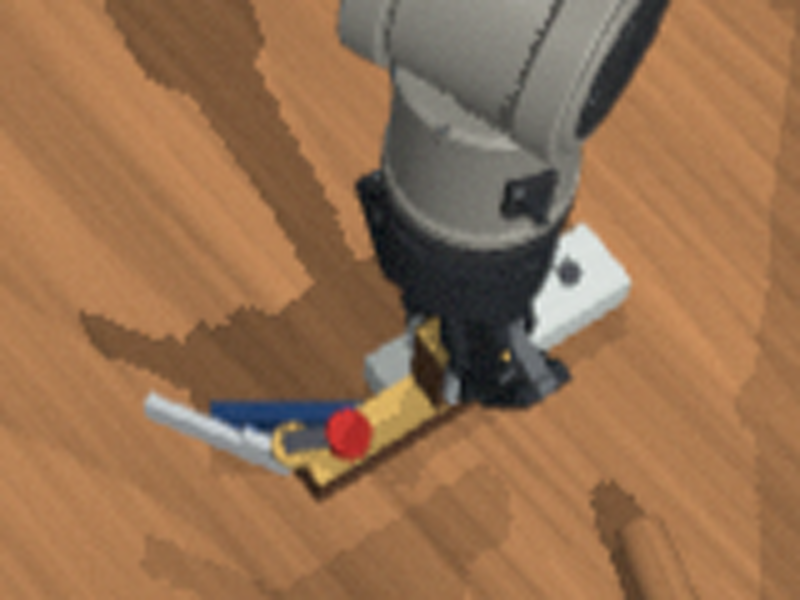

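```bash
python3 -c "
from h import *
p=np.load('w17.npz')['p']
a=cv2.resize(p[100:260,230:370],None,fx=4.3,fy=4.3,interpolation=cv2.INTER_CUBIC);a=a[:600];save('w17c.png',a)
print(p[40,305:318].tolist());print(p[130,305:318].tolist());print(p[218:232,275].tolist())"
```

```text
[[236, 234, 227], [238, 236, 229], [238, 235, 228], [237, 235, 229], [228, 227, 221], [207, 204, 195], [188, 161, 140], [184, 134, 90], [186, 142, 99], [184, 139, 98], [185, 139, 98], [187, 141, 100], [187, 139, 98]]
[[232, 231, 224], [232, 231, 223], [233, 231, 224], [233, 230, 223], [232, 229, 223], [229, 228, 220], [215, 213, 206], [191, 173, 158], [186, 143, 104], [185, 143, 106], [188, 147, 109], [187, 147, 109], [186, 146, 110]]
[[189, 185, 176], [189, 186, 178], [188, 183, 176], [191, 187, 181], [189, 187, 180], [189, 184, 176], [176, 159, 144], [157, 115, 81], [156, 118, 84], [160, 121, 88], [158, 120, 86], [163, 121, 88], [155, 113, 79], [158, 119, 86]]
```

View pics/w17c.png

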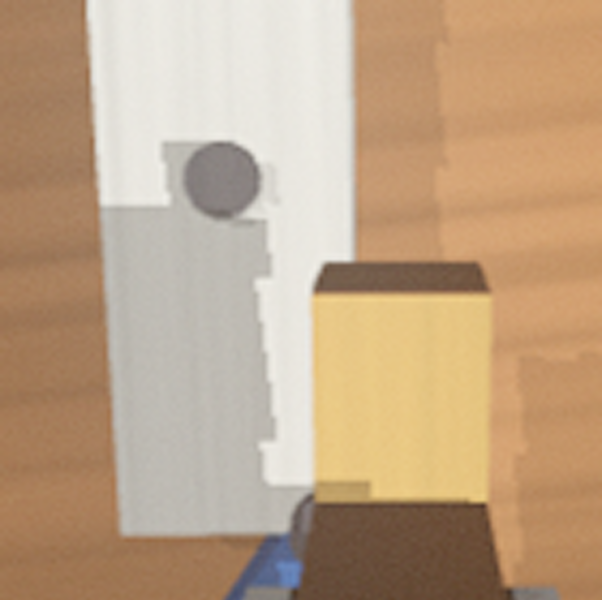

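```bash
python3 -c "
from h import *
z=np.load('w17.npz');c=wristcam(z)
W=lambda u,v,h:world('',u,v,z=h,c=c)[:2]*1000
y=-.11;xh=np.array([np.cos(y),np.sin(y)]);yh=np.array([-xh[1],xh[0]]);t=z['tcp_pos'][:2]*1000
K=W(313.4,224,.024);A=W(310,40,.024);print('K',K,'yaw',np.arctan2(*(K-A)[::-1]))
for n,q in(('K',K),('A',A),('front col275',W(275,224,.024)),('stock rear inner',W(302.8,168.5,.077)),('inner',W(302.8,215,.077)),('outer',W(344,215,.077))):print(n,(q-t)@xh,(q-t)@yh)"
```

```text
K [593.83908743 252.39164434] yaw -0.10256377483239545
K 10.176583500000012 -5.62623848483276
A -112.75362647844788 -6.540392056314393
front col275 10.112194333174255 -33.89923467468015
stock rear inner -39.947091307566154 -9.2023198948267
inner -14.184373787795154 -9.695539994285761
outer -14.133892069240812 12.938239689642666
```

Request:
servo_tool(
  increments=[5,2,0,0,0,0,10,4,2,0,0,0,0,10,0,0,10,0,0,0,10,0,0,14,0,0,0,10,0,0,14,0,0,0,10,0,0,11,0,0,0,10,0,0,1.5,0,0,0,10,0,0,0,0,0,0,10],
)

```text
clock: 28.6
tcp_pos: [0.5892, 0.2684, 0.0446]
orientation: [-2.34, -2.096, 0.0]
contact_force: [-0.7, 0.6, -5.5]
grip_width: 0.0215
```

```bash
python3 -c "
from h import *
o,p,d=shot('w18')
a=cv2.resize(p[100:240,230:370],None,fx=4.3,fy=4.3,interpolation=cv2.INTER_CUBIC);save('w18c.png',a)
p2,d2=grab_frame('scene');a=cv2.resize(p2[220:320,270:410],None,fx=5.7,fy=5.7,interpolation=cv2.INTER_CUBIC);save('s18.png',a)"
```

```text
28.6 [0.5892 0.2684 0.0446] -0.1099 qv 0.008 F [-0.7  0.6 -5.5] g 0.0215
```

View pics/w18c.png

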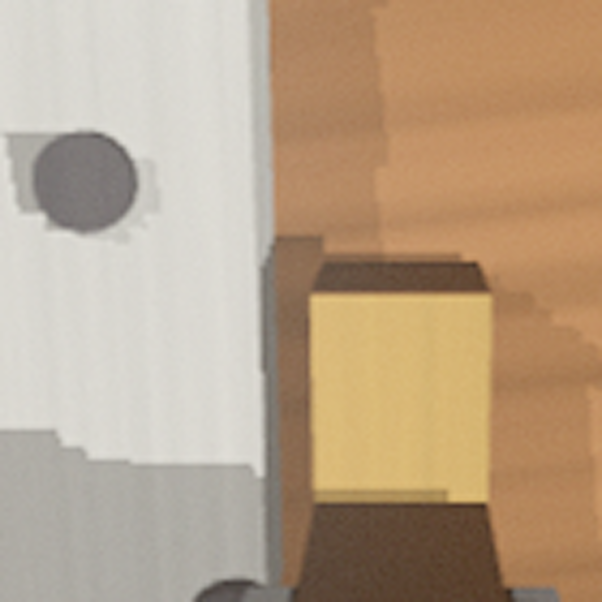

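View pics/s18.png

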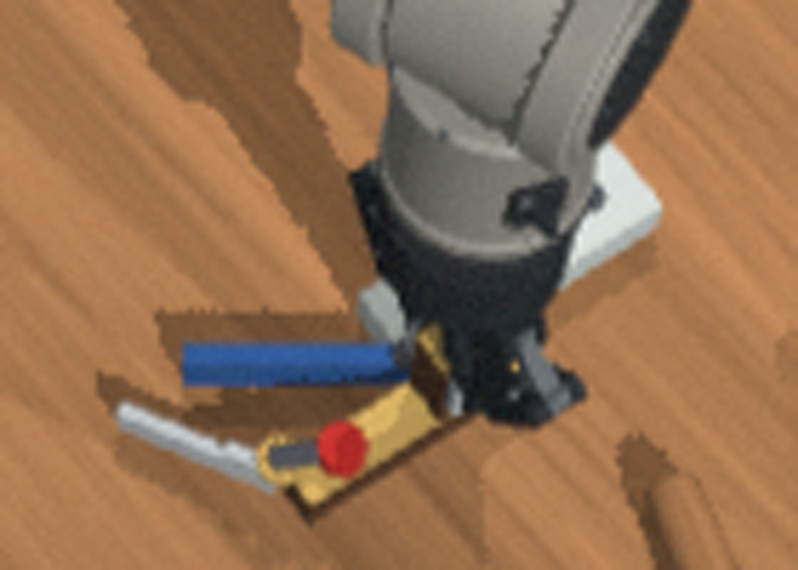

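```bash
python3 -c "
from h import *
z=np.load('w18.npz');p=z['p'];c=wristcam(z);g=p.astype(float)
S=cv2.cvtColor(p,cv2.COLOR_RGB2HSV)[...,1].astype(float)
def fit(P,h):
    w=np.array([world('',u,v,z=h,c=c)[:2]*1000 for u,v in P],np.float32);l=cv2.fitLine(w,cv2.DIST_HUBER,0,.01,.01).ravel();return np.arctan(l[1]/l[0]),l[2:],w
# rail top edge: brightness drop between top (230) and side(~190)
P=[]
for v in range(5,195,2):
    r=g[v,278:296].sum(1); dd=r[:-1]-r[1:]; i=np.argmax(dd>30) if (dd>30).any() else None
    if i is not None: P.append((278+i+.5,v))
P=np.array(P); l=np.polyfit(P[:,1],P[:,0],1); P=P[abs(P[:,0]-np.polyval(l,P[:,1]))<1.2]; print(len(P),np.polyfit(P[:,1],P[:,0],1))
a,o1,w=fit(P,.024);print('rail yaw',a,o1)
Q=[]
for v in range(170,214,2):
    r=S[v,296:310]; r0=g[v,296:310].sum(1); dd=np.diff(r0); Q.append((296+np.argmax(dd)+.5,v))
Q=np.array(Q);print(Q[::5]);b,o2,_=fit(Q,.0275);print('stock yaw',b,o2,'tool',tyaw(z))
yh=np.array([.1098,.994]);print('gap',(o2-o1)@yh)
"
```

```text
95 [3.20198768e-02 2.83624769e+02]
rail yaw -0.108190164 [514.0554  259.75827]
[[301.5 170. ]
 [301.5 180. ]
 [301.5 190. ]
 [301.5 200. ]
 [302.5 210. ]]
stock yaw -0.09842248 [560.9502  261.56293] tool -0.10991975174309183
gap 6.942875378417969
```

Request:
servo_tool(
  increments=[-0.5,-4,0.5,0,0,0,10,-0.5,-7,0.5,0,0,0,10,-0.5,-8,0,0,0,0,10,-0.5,-8,0,0,0,0,10,-0.5,-8,0,0,0,0,10,-0.5,-8,0,0,0,0,10,-0.5,-8,0,0,0,0,10,-0.5,-4,0,0,0,0,10],
)

```text
clock: 29.7
tcp_pos: [0.5338, 0.2708, 0.0439]
orientation: [-2.34, -2.097, -0.001]
contact_force: [0.7, -0.0, -5.3]
grip_width: 0.0214
```

```bash
python3 -c "
from h import *
o,p,d=shot('w19')
a=cv2.resize(p[100:240,230:370],None,fx=4.3,fy=4.3,interpolation=cv2.INTER_CUBIC);save('w19c.png',a)
p2,d2=grab_frame('scene');a=cv2.resize(p2[220:320,270:410],None,fx=5.7,fy=5.7,interpolation=cv2.INTER_CUBIC);save('s19.png',a)"
```

```text
29.7 [0.5338 0.2708 0.0439] -0.1095 qv 0.066 F [ 0.7 -0.  -5.3] g 0.0214
```

View pics/w19c.png

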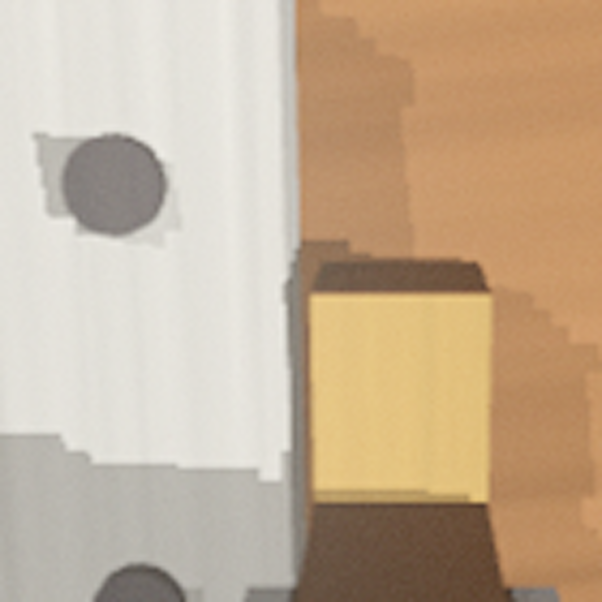

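View pics/s19.png

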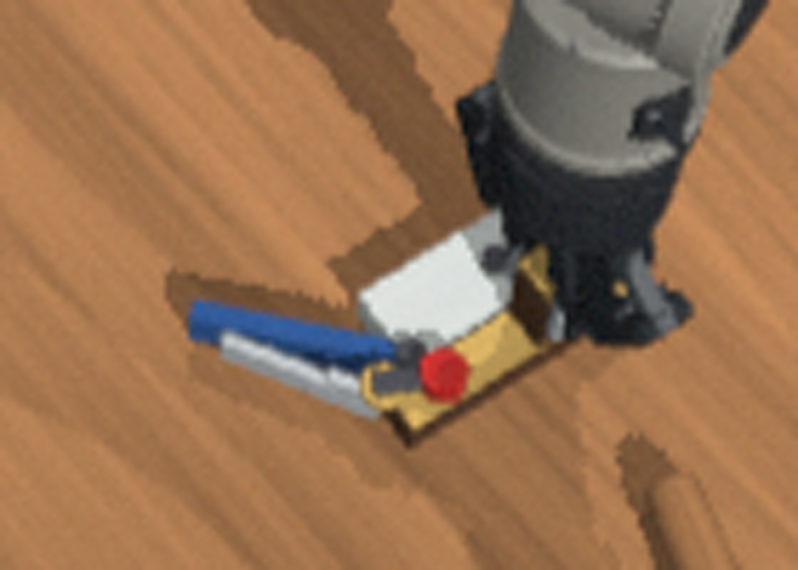

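Request:
servo_tool(
  increments=[-0.3,-2,0,0,0,0,10,-0.3,-2,0,0,0,0,10,-0.3,-2,0,0,0,0,10,-0.3,-2,0,0,0,0,10,-0.3,-2,0,0,0,0,10,-0.3,-1.5,0,0,0,0,10,-0.3,-1,0,0,0,0,10,0,0,0,0,0,0,10],
)

```text
clock: 30.8
tcp_pos: [0.5213, 0.2698, 0.0438]
orientation: [-2.34, -2.096, 0.0]
contact_force: [0.3, 0.9, -3.3]
grip_width: 0.0218
```

```bash
python3 -c "
from h import *
o,p,d=shot('w20')
a=cv2.resize(p[100:240,230:370],None,fx=4.3,fy=4.3,interpolation=cv2.INTER_CUBIC);save('w20c.png',a)
p2,d2=grab_frame('scene');a=cv2.resize(p2[220:320,270:410],None,fx=5.7,fy=5.7,interpolation=cv2.INTER_CUBIC);save('s20.png',a)"
```

```text
30.8 [0.5213 0.2698 0.0438] -0.1098 qv 0.004 F [ 0.3  0.9 -3.3] g 0.0218
```

View pics/w20c.png

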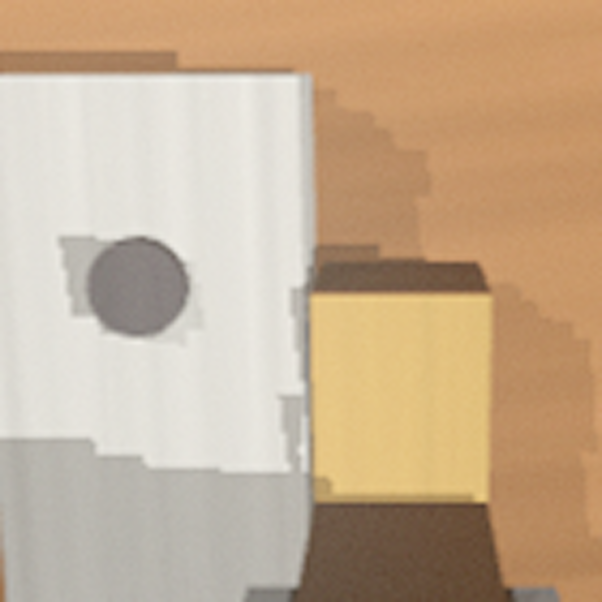

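View pics/s20.png

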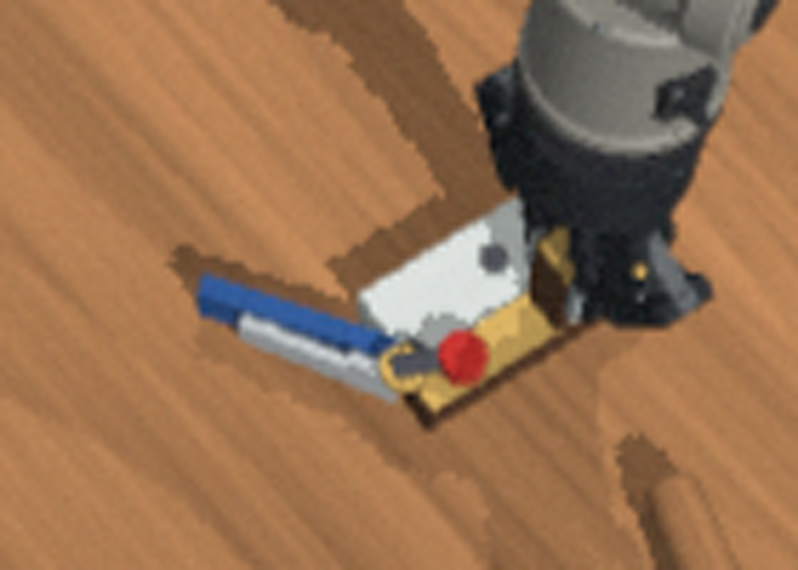

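Request:
servo_tool(
  increments=[-0.2,-0.8,0,0,0,0,10,-0.2,-0.8,0,0,0,0,10,-0.2,-0.8,0,0,0,0,10,-0.2,-0.7,0,0,0,0,10,0,-0.7,0,0,0,0,10,0,-0.6,0,0,0,0,10,0,0,0,0,0,0,10,0,0,0,0,0,0,10],
)

```text
clock: 31.9
tcp_pos: [0.517, 0.2695, 0.0438]
orientation: [-2.34, -2.096, 0.0]
contact_force: [1.7, -0.1, -2.6]
grip_width: 0.0217
```

Request:
servo_tool(
  increments=[-0.1,-0.5,0,0,0,0,10,-0.1,-0.5,0,0,0,0,10,0,-0.5,0,0,0,0,10,0,0,0,0,0,0,10,0,0,0,0,0,0,10,0,0,0,0,0,0,10,0,0,0,0,0,0,10,0,0,0,0,0,0,10],
)

```text
clock: 32.9
tcp_pos: [0.5156, 0.2696, 0.0438]
orientation: [2.34, 2.096, 0.001]
contact_force: [2.8, 0.2, -2.4]
grip_width: 0.0217
```

Request:
servo_tool(
  increments=[-0.2,-0.5,0,0,0,0,10,-0.2,-0.5,0,0,0,0,10,-0.2,-0.5,0,0,0,0,10,0,0,0,0,0,0,10,0,0,0,0,0,0,10,0,0,0,0,0,0,10,0,0,0,0,0,0,10,0,0,0,0,0,0,10],
)

```text
clock: 33.9
tcp_pos: [0.5153, 0.2695, 0.0439]
orientation: [2.339, 2.096, 0.004]
contact_force: [5.9, 1.3, -5.4]
grip_width: 0.0216
```

```bash
python3 -c "
from h import *
o,p,d=shot('w21');print(o['tcp_pos'],o['contact_force'],o['moment'])
a=cv2.resize(p[100:240,230:370],None,fx=4.3,fy=4.3,interpolation=cv2.INTER_CUBIC);save('w21c.png',a)
p2,d2=grab_frame('scene');a=cv2.resize(p2[245:300,295:375],None,fx=10,fy=10,interpolation=cv2.INTER_CUBIC);save('s21.png',a)"
```

```text
33.9 [0.5153 0.2695 0.0439] -0.1095 qv 0.002 F [ 5.9  1.3 -5.4] g 0.0216
[0.51530139 0.26946628 0.04394707] [ 5.85393497  1.27492307 -5.44302466] [ 0.33179244 -1.35821527  0.28071701]
```

View pics/w21c.png

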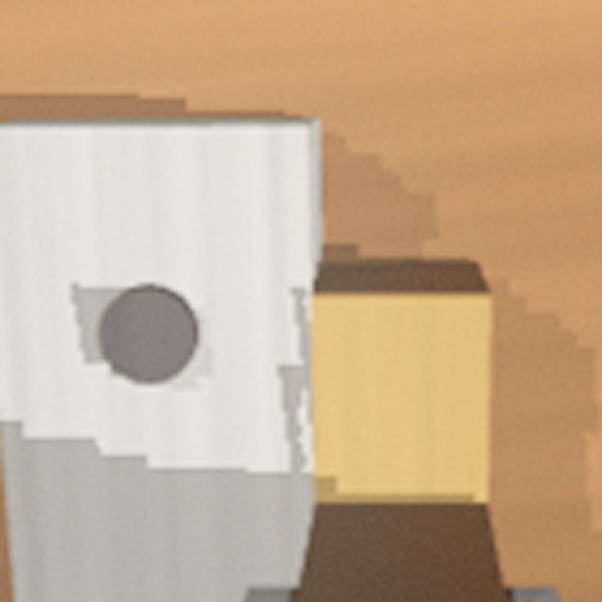

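View pics/s21.png

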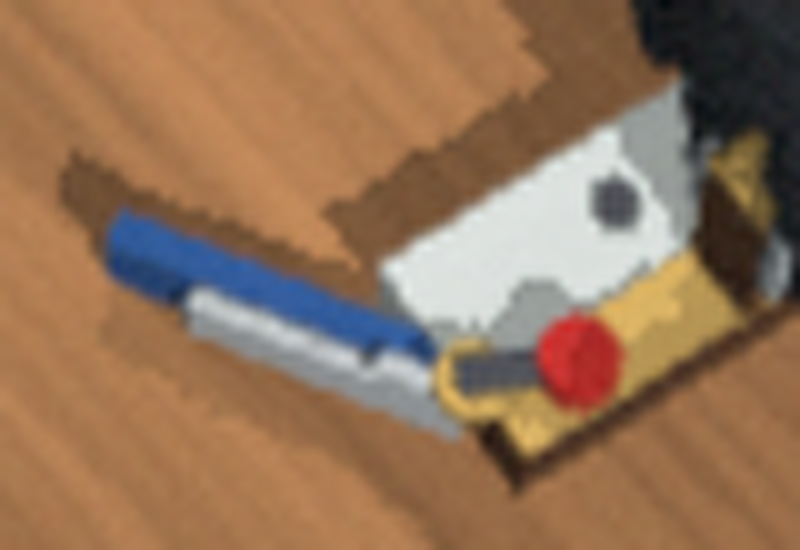

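Request:
servo_tool(
  increments=[-0.4,-0.3,0,0,0,0,10,-0.4,-0.3,0,0,0,0,10,-0.2,0,0,0,0,0,10,0,0,0,0,0,0,10,0,0,0,0,0,0,10,0,0,0,0,0,0,10,0,0,0,0,0,0,10,0,0,0,0,0,0,10],
)

```text
clock: 35.0
tcp_pos: [0.5152, 0.2694, 0.044]
orientation: [2.338, 2.096, 0.007]
contact_force: [8.8, 3.5, -9.4]
grip_width: 0.0216
```

Request:
servo_tool(
  increments=[0.3,0.7,0.3,0,0,0,10,0.3,0.7,0.3,0,0,0,10,0.2,0.7,0.2,0,0,0,10,0,0,0,0,0,0,10,0,0,0,0,0,0,10,0,0,0,0,0,0,60,0,0,0,0,0,0,60,0,0,0,0,0,0,60],
)

```text
clock: 36.0
tcp_pos: [0.5147, 0.2682, 0.0425]
orientation: [-2.34, -2.096, 0.002]
contact_force: [0.0, -0.6, -0.6]
grip_width: 0.0599
```

Request:
servo_tool(
  increments=[0,0,-10,0,0,0,85,0,0,-15,0,0,0,85,0,0,-20,0,0,0,85,0,0,-20,0,0,0,85,0,0,-5,0,0,0,85,0,0,0,0,0,0,85,0,0,0,0,0,0,85,0,0,0,0,0,0,85],
)

```text
clock: 37.0
tcp_pos: [0.515, 0.2684, 0.1122]
orientation: [-2.34, -2.096, 0.002]
contact_force: [-0.4, 0.2, -0.4]
grip_width: 0.0852
```

```bash
python3 -c "
from h import *
o,p,d=shot('w22')
a=cv2.resize(p[150:400,170:470],None,fx=2.4,fy=2.4,interpolation=cv2.INTER_CUBIC);save('w22c.png',a)
p2,d2=grab_frame('scene');a=cv2.resize(p2[225:315,285:405],None,fx=6.6,fy=6.6,interpolation=cv2.INTER_CUBIC);save('s22.png',a)"
```

```text
37.0 [0.515  0.2684 0.1122] -0.1098 qv 0.001 F [-0.4  0.2 -0.4] g 0.0852
```

View pics/w22c.png

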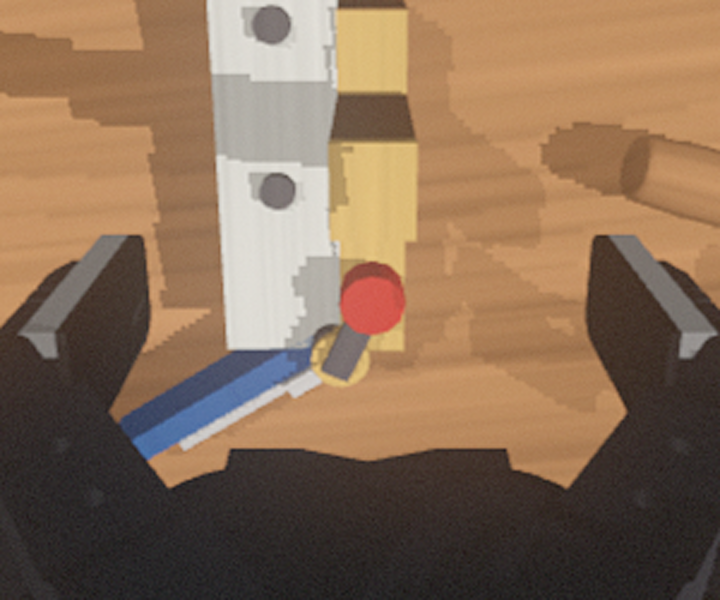

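View pics/s22.png

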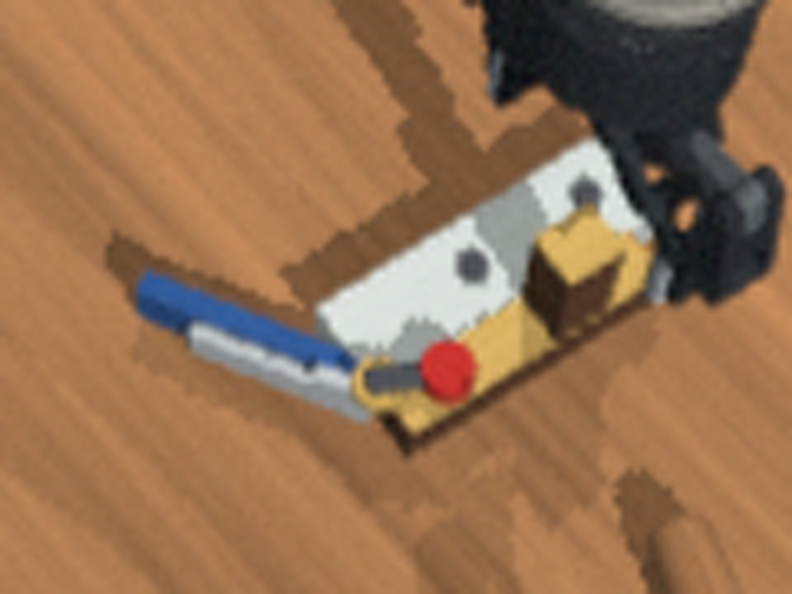

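Request:
servo_tool(
  increments=[0,5,-15,0,0,0,85,0,12,-20,0,0,0,85,0,15,-25,0,0,0,85,0,15,-25,0,0,0,85,0,15,-25,0,0,0,85,0,15,-20,0,0,0,85,0,5,-10,0,0,0,85,0,0,0,0,0,0,85],
)

```text
clock: 38.1
tcp_pos: [0.5973, 0.2596, 0.2537]
orientation: [2.34, 2.095, 0.002]
contact_force: [0.4, -0.3, -0.6]
grip_width: 0.0851
```

Request:
servo_tool(
  increments=[0,0,0,0,0,0,85,0,0,0,0,0,0,85,0,0,0,0,0,0,85,0,0,0,0,0,0,85,0,0,0,0,0,0,85,0,0,0,0,0,0,85,0,0,0,0,0,0,85,0,0,0,0,0,0,85],
)

```text
clock: 39.1
tcp_pos: [0.5969, 0.2597, 0.2529]
orientation: [-2.34, -2.096, -0.0]
contact_force: [0.1, -0.7, 0.7]
grip_width: 0.0853
```

```bash
python3 -c "
from h import *
o,p,d=shot('w23');c=wristcam(o)
H,S,V=cv2.split(cv2.cvtColor(p,cv2.COLOR_RGB2HSV))
rects(p,(H>100)&(H<125)&(S>120)&(V>100),(200,100,400,330),.024,c,'fence')
rects(p,(S<60)&(V>140),(240,60,330,250),.024,c,'rail')
rects(p,((H<6)|(H>174))&(S>150)&(V>180),(250,50,420,300),.038,c,'red')
a=cv2.resize(p[80:260,210:400],None,fx=3.3,fy=3.3,interpolation=cv2.INTER_CUBIC)[:600];save('w23c.png',a)"
```

```text
39.1 [0.5969 0.2597 0.2529] -0.1098 qv 0.001 F [ 0.1 -0.7  0.7] g 0.0853
rail c [617.8 209.9] size [ 7.1 74.9] longyaw -1.1204 [[598.2999877929688, 242.0], [630.9000244140625, 174.60000610351562], [637.2999877929688, 177.6999969482422], [604.7000122070312, 245.10000610351562]]
rail c [530.2 238.5] size [ 40.9 124.9] longyaw -0.1082 [[465.8999938964844, 224.89999389648438], [590.0999755859375, 211.39999389648438], [594.5, 252.10000610351562], [470.29998779296875, 265.5]]
red c [570.7 265.5] size [18.5 19.5] longyaw -0.1108 [[560.0, 257.3999938964844], [579.4000244140625, 255.1999969482422], [581.4000244140625, 273.6000061035156], [562.0, 275.79998779296875]]
```

View pics/w23c.png

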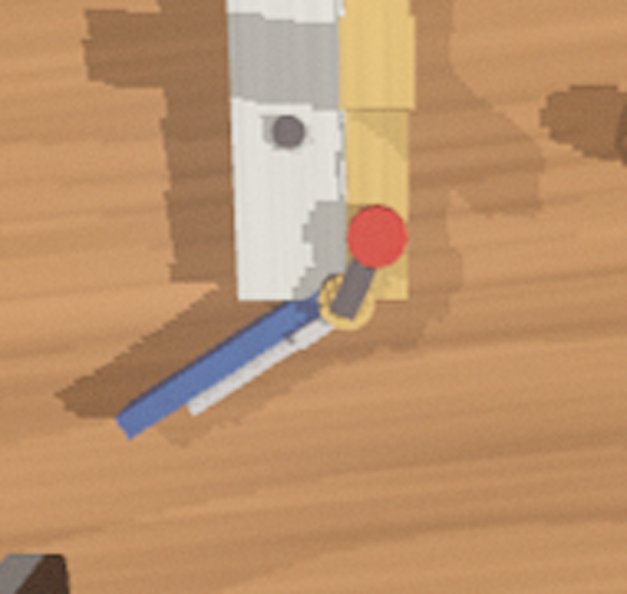

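```bash
python3 -c "
from h import *
z=np.load('w23.npz');c=wristcam(z);p=z['p']
H,S,V=cv2.split(cv2.cvtColor(p,cv2.COLOR_RGB2HSV))
rects(p,(p[...,2].astype(int)>p[...,0]+25)&(V>125),(200,100,400,330),.024,c,'fence')
W=lambda x,y,h:world('',210+(x-1)/3.3,80+(y-1)/3.3,z=h,c=c)[:2]*1000
for a,b in(((131,438),(290,340)),((117,420),(300,300))):
    e=W(*a,.024)-W(*b,.024);print(np.arctan2(e[1],e[0]))
# slab with the same method, w3
z=np.load('w3.npz');c=wristcam(z);p=z['p'];H,S,V=cv2.split(cv2.cvtColor(p,cv2.COLOR_RGB2HSV))
rects(p,(V<140)&(S<70),(155,170,210,215),.032,c,'dark weight w3')"
```

```text
fence c [613.  200.9] size [10.3 90. ] longyaw -1.1041 [[588.2000122070312, 238.8000030517578], [628.7000122070312, 158.39999389648438], [637.9000244140625, 163.10000610351562], [597.4000244140625, 243.5]]
-1.1259368877494476
-1.1021810071979121
dark weight w3 c [ 557.7 -296.4] size [15.  31.7] longyaw -1.1023 [[543.7999877929688, -285.70001220703125], [558.0999755859375, -313.8999938964844], [571.5, -307.20001220703125], [557.2000122070312, -278.8999938964844]]
```

```bash
python3 -c "
from h import *
print(hand_in())"
```

```text
the job is handed in; nothing more can be done
None
```

I copied the brick corner's angle to the jig and handed the job in at about 39 s of the 72 s. `hand_in()` gave no verdict, so what follows rests on my own checks.

**What I did:** I gripped the smaller bevel by its handle, lowered it beside the long brick and drew it back along the brick. The corner reached the hard stop at about 9 N, with the blade flat on the slanted brick. I let go, pressed the lock to its stop at about 22 N (fingertips at 37.7 mm, so the button was down), then gripped again and carried the bevel to the jig. There I drew it along the rail at about 9 N until it stopped, released it and backed off.

**Last checks:**

| Check | Measured | Compare with |
|---|---|---|
| Fence yaw (whole fence) | -1.104 rad | weight on slanted brick -1.102, slanted face about -1.111 (limit 0.035 off) |
| Crook to rail corner | about 1 mm, worked out from the red button | 10 mm limit |
| Lock button | down | – |
| Bevel | stood in place after release in the pictures | – |
| Robot | clear of everything | – |

**What disagreed:**
- The wrist camera read 1.5 to 3 mm off sideways. I handled this by measuring relative to the stock and closing the last gap by feel.
- One hand-picked line along the fence's outer edge gave -1.126 rad instead of -1.104. That is still within the limit.

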